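Open the counterweighted board trimmer and set a board to its gauge

TASK

Get the board trimmer ready for a cut: lift its blade arm by the hand grip, keep hold of it over its balance point and ease it onto its open stop, without letting it swing or forcing the stop, before you let go, so that it stays open by itself. Then push the board on the bed square and flush against the fence, and slide it along the fence, under the raised arm, until it bears on the length gauge. Press the board home gently, do not shift the gauge, and leave the other things alone.

Things in the scene. Friction and masses are not known exactly. Their poses are not given: they have to be found in the camera images.
- trimmer: small board trimmer fixed on the desk: grey bed 225 x 300 mm, its top 32 mm above the desk. Origin: at desk level under the corner where the fence's face meets the cutting edge. +x along the cutting edge from the hand grip towards the pivot, +y from the cutting edge over the bed, +z up. Bed: x -175 to 50, y 0 to 300 mm. Cutting edge: the bed's side at y = 0; the shut arm closes the way past it.
- fence_mid (a point): middle of the fence's face at bed level: an aluminium bar on the bed along trimmer y, its face at trimmer x = 0 looking to -x, from y = 15 to 295 mm, 14 mm high above the bed. Axes as the trimmer.
- blade_arm (a joint): angle of the blade arm: 0 = shut, level along the cutting edge (trimmer y -16 to -2 mm); positive = raised. A counterweight on its tail balances it somewhere between 0.6 and 1.0 rad, unlike each time: let go below that it falls shut, above it falls open. It opens onto a rubber stop pad somewhere between 1.15 and 1.3 rad, to be felt for: the load rises quickly there.
- stop_pad (a joint): how far the rubber stop pad under the arm's tail is squashed, as an angle about the pivot: 0 until the open arm lands on it; then about 0.01 rad (2.4 mm at the grip) for each 6 N of push on the grip, and about 0.003 rad under the resting arm. Do not squash it beyond 0.02 rad, about 12 N at the grip.
- grip_mid (a point): middle of the arm's black hand grip: a straight bar in line with the arm, 24 mm wide (along trimmer y), 28 mm high, 100 mm long; this point is 43 mm from its free end and 240 mm from the pivot. With the arm shut it is 64 mm above the desk, at trimmer x = -200, y = -9 mm. Lifting here takes 2 to 4 N at first; past balance the arm pulls on with up to 3 N.
- hinge (a point): centre of the arm's pivot, 60 mm above the desk; the pivot axis is the trimmer's y axis. At trimmer x = 40, y = -9 mm.
- gauge: length gauge: an upright aluminium plate 50 mm wide (trimmer x), 28 mm high, on two rods beyond the cutting edge. Origin: centre of its face, which looks to the bed (+y), 36 mm above the desk, at trimmer x = -30 mm and y = -30 to -75 mm, set differently each time. Only friction holds it: pushed with more than about 9 N it slides away, which spoils its setting.
- board: loose strip of brown card board, 60 mm wide (x), 180 mm long (y), 8 mm thick, about 50 g, lying flat on the bed a few cm off the fence, its length roughly along trimmer y. Origin: centre of its underside. Home: long edge flush on the fence (centre at trimmer x = -30 mm) and end against the gauge (centre 90 mm from its face). Its edges bruise above 30 N.
- eraser: white eraser 22 x 45 x 13 mm on the outer front corner of the bed; leave it. Origin: centre of its underside.
- tape_roll: pale roll of tape, 60 mm across, 18 mm high, on the desk beside the arm; leave it. Origin: centre of its underside.
- glue_stick: white glue stick standing on the desk near the gauge, 26 mm across, 85 mm high; leave it. Origin: centre of its underside.
- mug: white mug, 84 mm across, 95 mm high, on the desk to the right; leave it. Origin: centre of its underside.
- pencil_cup: dark steel cup of pencils, 76 mm across, 165 mm high with the pencils, on the desk to the left; leave it. Origin: centre of its underside.
- stapler: black stapler, 150 x 36 x 53 mm, on the desk to the left; leave it. Origin: centre of its underside.
- ruler: flat steel ruler, 310 x 30 x 4 mm, on the desk to the right; leave it. Origin: centre of its underside.
Things that resemble listed ones, but are neither listed nor needed, are in the scene too. What is meant by the board is not green, and is the larger of those in its own colour.

How it is judged:
By the outcome, as a careful person would: the job done as asked, in the order asked, and still so for the second after the job is handed in, with the robot touching nothing.
It also fails if it takes over 72 s, if anything falls off the work surface, if the arm or the gripper's body presses on something with over 40 N, if the wrist force passes 120 N, or if a joint passes its speed limit or range.

ROBOT

A 6-joint arm with a two-finger parallel gripper is mounted at the origin on the work surface. World frame = base frame: x ahead of the robot, y to its left, z up, the work surface at z = 0. Lengths are in mm, angles in rad, forces in N, time in s.
With the tool pointing down it reaches from about 325 to 900 mm from the base axis. Payload 3.5 kg.
Tool frame: the origin (TCP) lies at the very end of the fingers, on their centre line; the grasp point (between the pads) lies 19 mm behind it (env.hold_point_z is the distance from the TCP to the grasp point, in mm); z points along the fingers, y is the direction in which the jaws open and shut (so a half turn about z gives the same grasp; the last joint's range is limited). The gripper opens to 85 mm and grips with 20 to 120 N. Pads are 22 mm wide; open, the fingers measure 114 mm over their backs; the gripper's body (76 mm by 85 mm) begins 54 mm behind the grasp point. The pads swing forward as they close: fully open they stand 13 mm farther back than shut.
Start: joints at [-1.253, 0.276, -0.026, 1.268, 0, 1.467], TCP at [255.295, -570.479, 231.313] pointing down, gripper open.
Joint ranges: [-3.12, 3.12], [-0.85, 1.88], [-1.08, 1.24], [-1.95, 2.15], [-1.57, 1.53], [-3.14, 3.14]. Speed limits (rad/s): [2.57, 2.57, 3.14, 3.14, 3.14, 3.14].

INTERFACE

Orientations are given as [roll, pitch, yaw] about the fixed x, y, z axes, in that order (R = Rz(yaw) Ry(pitch) Rx(roll)).
In Python, from cell import env gives the robot as it stands. The module is installed in compiled form; this text tells all that it offers.
- The arm moves only by the shell command python3 -m pendant 'ROWS' [FORCE]. ROWS is JSON, a list of rows, each a list of 7 numbers: the shift along the tool's x, y, z scaled (see below), then the turn, a rotation vector about the tool's x, y, z scaled (see below), then the opening, from 0 (shut) to 1 (fully open). A call has 1 to 5 rows; each row is the pose to reach, as a shift and turn from the pose commanded when the call began, along the tool's axes at that moment; what a row does not reach only later rows make up. The controller multiplies each number of a shift by 0.3 m and each number of a turn by pi/4 rad. A row lasts 1/12 s, in which the tool goes at most 41.7 mm and 7.16 degrees, less where a joint would pass 70% of its speed; a pose out of reach is approached as far as the arm can. A call with a number of a shift or a turn outside -1 to 1 is refused whole. A call with a gripper value outside its range is refused whole. The fingers move at their own pace and stop on an object; FORCE is the grip in N (left out, the last holds). Time passes only in rows, so rows that repeat a pose let the fingers close. It gives the time, the measured TCP pose, the force and the opening at its end, in the units of the state.
- env.sense(): the state, without advancing time (a new reading comes with each control period).
- env.get_image(name): name is "scene" or "top"; returns a dict with "image" (384x512x3 uint8, blue, green, red), "intrinsics" (3x3 intrinsics, pixels), "rvec" (rotation vector, rad) and "tvec" (3), from world to camera coordinates, as OpenCV has them. Camera axes: x right, y down, z forward; pixel columns grow to the right and rows downward; lengths in mm; the calibration is good to about 2 mm. A picture is of the moment at which its call begins. There is no depth.
- env.close_job(): hands the job in, once; it reports no verdict.
The state is a dict: "time": time; "q": joint angles; "joint_velocities": joint speeds; "joint_torque": joint torques, N m; "tcp_pos": TCP position; "eef_rot": TCP orientation; "contact_force": force on the tool from outside, world axes, zero at the start; "wrist_torque": the same for the moment, N m; "finger_gap": finger opening in mm.
Only numpy, scipy, OpenCV 4.12 (cv2) and the standard library are available. Lean on these libraries where they do the work, as an engineer would, in place of code of your own. Each camera call takes 0.05 s, during which the arm holds its last target. There are 200 camera calls.

## Working session

There is one attempt and no reset: what is moved stays moved. The work goes in short steps, Python scripts to look and compute and a shell command to move; the robot and the scene stay as the last step left them, time stands still between calls to the robot, and variables do not carry over. Pictures are saved under pics/ and viewed, about 8 in all and at most 12, crops included, and the job is handed in when it is done.

```bash
mkdir -p pics; python3 - <<'E'
from cell import env
import cv2,numpy as np,pickle
d={}
for n in("scene","top"):
    r=env.get_image(n);d[n]=r
    cv2.imwrite(f"pics/{n}0.png",cv2.resize(r["image"],(800,600),interpolation=cv2.INTER_CUBIC))
    print(n,r["intrinsics"],r["rvec"],r["tvec"])
pickle.dump(d,open("im0.pkl","wb"))
print(env.sense())
E
```

```text
scene [[403.00330625   0.         256.82227712]
 [  0.         403.00330625 188.53053727]
 [  0.           0.           1.        ]] [ 1.71266498  1.46113278 -0.82520343] [ -29.8733468  -226.91314261 1744.44564646]
top [[442.99879488   0.         256.06060079]
 [  0.         442.99879488 182.3221921 ]
 [  0.           0.           1.        ]] [ 2.14676536 -2.18133699  0.11337691] [ -49.6628229   535.92683061 1544.76169533]
{'time': 0.1, 'q': array([-1.25340081e+00,  2.77100093e-01, -2.77346019e-02,  1.26798789e+00,
       -1.94798757e-06,  1.46741620e+00]), 'joint_velocities': array([-0.00163045, -0.00154386,  0.00410681, -0.00225756, -0.00041089,
        0.00027015]), 'joint_torque': array([-7.95434289e-05, -4.46706676e+01,  2.96128786e+01,  8.46193376e-03,
       -1.56970564e-04,  6.01525400e-06]), 'tcp_pos': array([ 255.07640496, -569.81782527,  230.249011  ]), 'eef_rot': array([-3.13957701e+00, -2.07163967e-04,  4.20775432e-01]), 'contact_force': array([-0.93835715,  0.21842656, -0.15013888]), 'wrist_torque': array([-0.03640714,  0.05748113, -0.00142297]), 'finger_gap': 85.6315117149048}
```

View pics/top0.png

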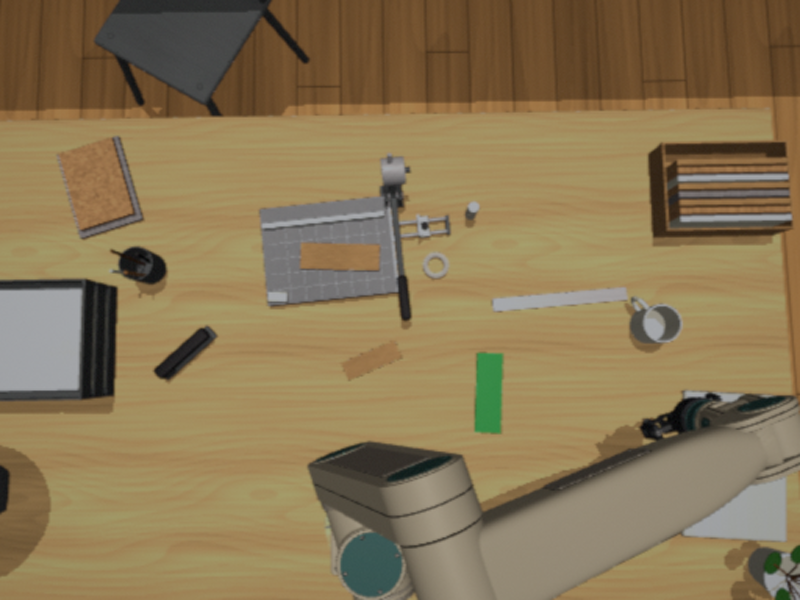

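View pics/scene0.png

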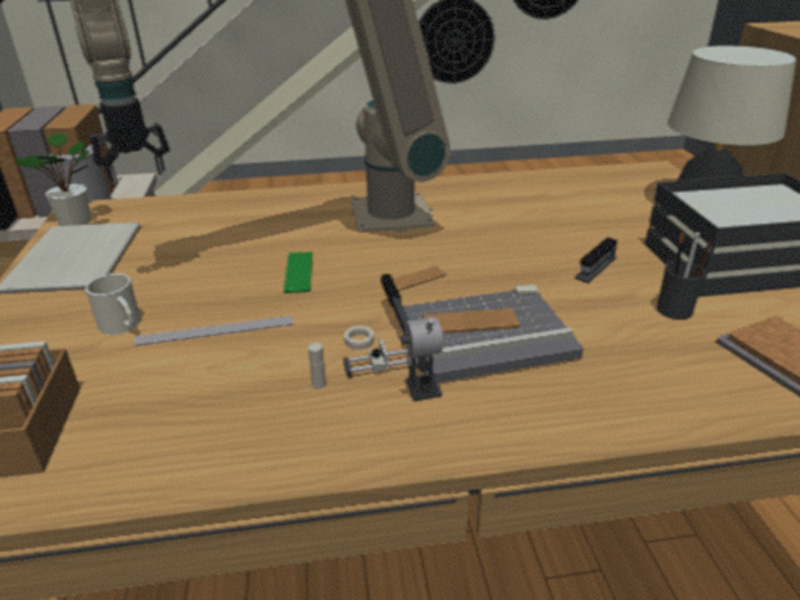

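The top view shows the trimmer at about (330,250) with its arm on the right side. The grip is at (405,298), the pivot at (395,190), the gauge at (424,226) and the board at (340,256). I'll enlarge this area.

```bash
python3 - <<'E'
import cv2,pickle
d=pickle.load(open("im0.pkl","rb"))
im=d["top"]["image"][95:210,160:310]
cv2.imwrite("pics/crop0.png",cv2.resize(im,None,fx=5,fy=5,interpolation=cv2.INTER_CUBIC))
E
cat > h.py <<'E'
import numpy as np,cv2
from scipy.spatial.transform import Rotation as R
def ray(cam,uv,z):
    "world point at height z seen at pixel uv"
    Rm,_=cv2.Rodrigues(np.array(cam["rvec"],float));K=cam["intrinsics"];t=np.array(cam["tvec"],float).ravel()
    c=-Rm.T@t;v=Rm.T@np.linalg.inv(K)@np.array([uv[0],uv[1],1.])
    return c+v*(z-c[2])/v[2]
def proj(cam,P):
    return cv2.projectPoints(np.array(P,float).reshape(-1,3),np.array(cam["rvec"],float),np.array(cam["tvec"],float),cam["intrinsics"],None)[0].reshape(-1,2)
E
```

```text
(no output)
```

View pics/crop0.png

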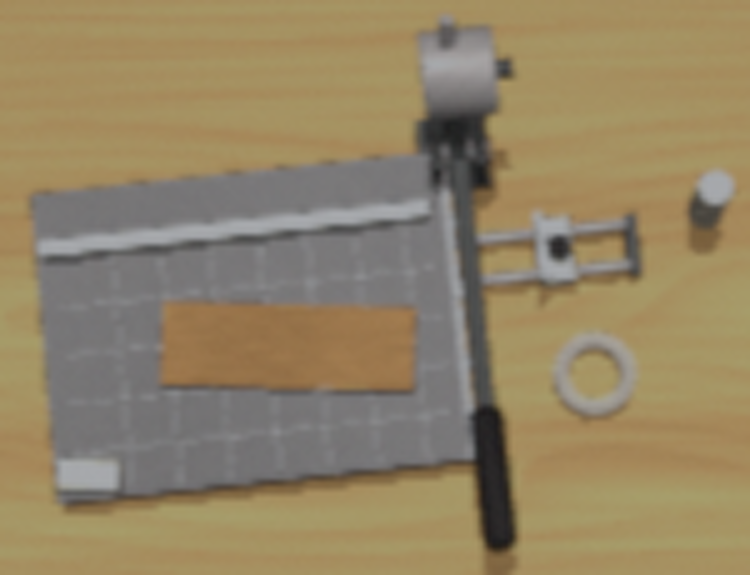

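```bash
python3 - <<'E'
import pickle;from h import *
from scipy.optimize import least_squares
c=pickle.load(open("im0.pkl","rb"))["top"]
f=lambda u:(160+(u[0]+.5)/5-.5,95+(u[1]+.5)/5-.5)
print("cam",-cv2.Rodrigues(np.array(c["rvec"]))[0].T@np.array(c["tvec"]).ravel())
obs=[((33,196),(50,300,32)),((62,496),(-175,300,32)),((476,458),(-175,0,32)),((488,408),(-143,-9,78)),((498,548),(-243,-9,70)),((40,256),(0,295,40)),((430,216),(0,15,40))]
T=lambda p,P:np.c_[p[0]+np.cos(p[2])*P[:,0]-np.sin(p[2])*P[:,1],p[1]+np.sin(p[2])*P[:,0]+np.cos(p[2])*P[:,1],P[:,2]]
P=np.array([o[1] for o in obs],float);U=np.array([f(o[0]) for o in obs])
s=least_squares(lambda p:(proj(c,T(p,P))-U).ravel(),[700,0,0],x_scale=[100,100,1],loss="soft_l1")
p=s.x;print("trimmer",p);print((proj(c,T(p,P))-U).round(2).tolist())
np.save("tr.npy",p)
inv=lambda w:np.array([[np.cos(p[2]),np.sin(p[2])],[-np.sin(p[2]),np.cos(p[2])]])@(np.array(w[:2])-p[:2])
for u in [(163,300),(415,308),(412,390),(160,387)]:
    w=ray(c,f(u),40);print("board",w.round(1),inv(w).round(1))
for u in [(578,217),(578,283),(535,212),(535,283)]: w=ray(c,f(u),50);print("gauge",w.round(1),inv(w).round(1))
w=ray(c,f((595,375)),18);print("tape",w,inv(w)); w=ray(c,f((716,188)),85);print("glue",w,inv(w))
w=ray(c,f((90,475)),45);print("eraser",w,inv(w))
print("grip",T(p,np.array([[-200,-9,64.]])),"hinge",T(p,np.array([[40,-9,60.]])))
E
```

```text
cam [ 365.10759227  -62.37514575 1593.3544635 ]
trimmer [ 6.94991948e+02 -4.00086418e+01  8.58196901e-02]
[[-0.41, -1.05], [-1.16, 1.08], [0.42, 0.09], [-0.41, -0.69], [0.55, 0.3], [0.24, 0.03], [0.45, 0.12]]
board [636.6 167.1  40. ] [-40.4 211.3]
board [627.9 -11.9  40. ] [-64.4  33.7]
board [569.2  -9.1  40. ] [-122.6   41.6]
board [574.3 169.2  40. ] [-102.3  218.8]
gauge [ 689.6 -128.5   50. ] [-13.  -87.7]
gauge [ 642.2 -127.6   50. ] [-60.1 -82.7]
gauge [693.7 -98.2  50. ] [ -6.3 -57.8]
gauge [642.7 -97.2  50. ] [-57.  -52.5]
tape [ 580.84112119 -139.75991374   18.        ] [-122.28084181  -89.59979449]
glue [ 701.06188489 -223.09064276   85.        ] [  -9.64516275 -182.92849441]
eraser [512.07560022 217.68084447  45.        ] [-160.15547373  272.4196867 ]
grip [[496.49942712 -66.11839649  64.        ]] hinge [[735.61616712 -45.54694411  60.        ]]
```

```bash
cat >> h.py <<'E'
p=np.load("tr.npy")
def W(P):
    "trimmer -> world"
    return np.r_[p[:2]+R.from_euler('z',p[2]).as_matrix()[:2,:2]@np.array(P[:2],float),P[2]]
def TI(w): return np.r_[R.from_euler('z',-p[2]).as_matrix()[:2,:2]@(np.array(w[:2])-p[:2]),w[2]]
def rot(t,yaw=0):
    "tool tilt t forward in trimmer xz plane, tool y=+trimmer y; yaw extra"
    z=np.array([np.sin(t),0,-np.cos(t)]);y=np.array([0,1.,0])
    return R.from_euler('z',p[2]+yaw)*R.from_matrix(np.c_[np.cross(y,z),y,z])
def rows(targets):
    "targets: (world tcp, Rotation); prints scaled rows relative to present measured pose"
    from cell import env
    s=env.sense();R0=R.from_euler('xyz',s["eef_rot"]);x0=np.array(s["tcp_pos"])
    for x,Q in targets:
        print(np.r_[R0.inv().apply(x-x0)/300,(R0.inv()*Q).as_rotvec()/(np.pi/4)].round(4).tolist())
def gr(a,t0,L=240,back=0):
    "grasp pose with grip at angle a, tool tilt t0-a"
    Q=rot(t0-a);g=W([40-L*np.cos(a),-9,60+4*np.cos(a)+L*np.sin(a)])
    return g+Q.apply([0,0,19-back]),Q
def st():
    from cell import env
    s=env.sense();print("t",s["time"],"T",TI(s["tcp_pos"]).round(1),"F",R.from_euler('z',-p[2]).apply(s["contact_force"]).round(1),"M",s["wrist_torque"].round(2),"gap",round(s["finger_gap"],1),"q",s["q"].round(2),"W",s["tcp_pos"].round(1),s["eef_rot"].round(3))
E
python3 - <<'E'
from h import *
rows([gr(0,.8,back=110),gr(0,0,back=110)]);print(gr(0,.8,back=110)[0])
E
```

```text
[1.2148, -1.2747, 0.3457, -1.4023, -0.2404, -3.3162]
[1.4203, -1.2033, 0.2536, -0.0002, -0.0037, -3.5735]
[431.46026738 -71.71378048 127.40031055]
```

```bash
python3 -m pendant '[[0.35,-0.3,0,0,0,-0.78,1],[0.35,-0.3,0,0,0,-0.78,1],[0.35,-0.3,0,0,0,-0.78,1],[0.35,-0.3,0,0,0,-0.78,1],[0.35,-0.3,0,0,0,-0.78,1]]'; python3 -m pendant '[[0,0,0,0,0,-0.78,1],[0,0,0,0,0,-0.78,1],[0,0,0,0,0,-0.78,1],[0,0,0,0,0,-0.78,1],[0,0,0,0,0,-0.78,1]]'; python3 -m pendant '[[0,0,0,0,0,-0.78,1],[0,0,0,0,0,-0.78,1],[0,0,0,0,0,-0.78,1],[0,0,0,0,0,-0.78,1],[0,0,0,0,0,-0.78,1]]'
python3 - <<'E'
from h import *
st();rows([gr(0,.8,back=110),gr(0,0,back=110)])
E
```

```text
time: 0.52
tcp_pos: [315.2, -441.3, 230.7]
eef_rot: [-3.14, -0.002, 1.043]
contact_force: [-0.9, 0.6, -0.1]
finger_gap: 85.6
time: 0.93
tcp_pos: [314.2, -445.0, 230.8]
eef_rot: [-3.141, -0.001, 1.652]
contact_force: [0.9, 0.2, -0.2]
finger_gap: 85.8
time: 1.35
tcp_pos: [314.1, -445.0, 230.7]
eef_rot: [3.141, -0.001, 2.265]
contact_force: [-0.1, 0.0, 0.1]
finger_gap: 85.2
t 1.35 T [-414.2 -370.9  230.7] F [-0.1  0.   0.1] M [ 0.01 -0.02 -0.02] gap 85.2 q [-1.07  0.14 -0.2   1.23 -0.   -0.2 ] W [ 314.1 -445.   230.7] [ 3.141e+00 -1.000e-03  2.265e+00]
[0.7062, 1.0963, 0.3455, -0.4886, -0.9383, -1.1583]
[0.582, 1.2749, 0.2534, 0.001, -0.0012, -1.2259]
```

```bash
python3 -m pendant '[[0.35,0.58,0,0,0,-0.78,1],[0.35,0.58,0,0,0,-0.78,1],[0.35,0.58,0,0,0,-0.78,1],[0.35,0.58,0,0,0,-0.78,1],[0.35,0.58,0,0,0,-0.78,1]]'; 
python3 - <<'E'
from h import *
st();rows([gr(0,.8,back=110),gr(0,0,back=150)])
E
```

```text
time: 1.77
tcp_pos: [381.9, -251.4, 230.8]
eef_rot: [3.141, -0.001, 2.877]
contact_force: [0.9, 1.1, 0.1]
finger_gap: 85.5
t 1.7667 T [-330.  -183.7  230.8] F [1.  1.1 0.1] M [-0.02 -0.08 -0.01] gap 85.5 q [-0.72 -0.02 -0.37  1.22  0.   -0.46] W [ 381.9 -251.4  230.8] [ 3.141e+00 -1.000e-03  2.877e+00]
[-0.003, 0.6208, 0.3453, -0.1772, -1.0088, -0.4227]
[-0.2072, 0.6958, 0.1199, 0.0014, -0.0009, -0.4462]
```

```bash
python3 -m pendant '[[0,0.62,0.1,-0.1,-0.5,-0.42,1],[0,0.62,0.1,-0.1,-0.5,-0.42,1],[0,0.62,0.1,-0.1,-0.5,-0.42,1],[0,0.62,0.1,-0.1,-0.5,-0.42,1],[0,0.62,0.1,-0.1,-0.5,-0.42,1]]'; 
python3 - <<'E'
from h import *
st();rows([gr(0,.8,back=110)])
E
```

```text
time: 2.18
tcp_pos: [426.7, -69.6, 196.8]
eef_rot: [3.124, 0.395, -3.078]
contact_force: [-0.6, -0.5, -0.3]
finger_gap: 85.3
t 2.1833 T [-269.8   -6.5  196.8] F [-0.6 -0.5 -0.3] M [-0.05  0.44 -0.  ] gap 85.3 q [-0.45 -0.31 -0.74  0.8   0.21 -0.49] W [426.7 -69.6 196.8] [ 3.124  0.395 -3.078]
[0.0748, -0.0119, 0.2192, 0.0061, -0.5151, -0.028]
```

```bash
python3 -m pendant '[[0.07,-0.01,0.21,0,-0.51,-0.02,1],[0.07,-0.01,0.21,0,-0.51,-0.02,1],[0.07,-0.01,0.21,0,-0.51,-0.02,1],[0.07,-0.01,0.21,0,-0.51,-0.02,1],[0.07,-0.01,0.21,0,-0.51,-0.02,1]]'; 
python3 - <<'E'
from h import *
st();rows([gr(0,.8,back=110),gr(0,.8,back=0)])
from cell import env
r=env.get_image("top");im=r["image"][95:215,160:320];cv2.imwrite("pics/a.png",cv2.resize(im,None,fx=5,fy=5,interpolation=cv2.INTER_CUBIC))
r=env.get_image("scene");im=r["image"][130:270,200:380];cv2.imwrite("pics/b.png",cv2.resize(im,None,fx=4,fy=4,interpolation=cv2.INTER_CUBIC))
E
```

```text
time: 2.6
tcp_pos: [444.8, -83.6, 145.8]
eef_rot: [3.138, 0.795, -3.063]
contact_force: [0.9, -0.3, 1.0]
finger_gap: 85.5
t 2.6 T [-253.   -21.9  145.8] F [ 0.8 -0.4  1. ] M [-0.04  0.61  0.01] gap 85.5 q [-0.65 -0.35 -1.07  0.2   0.5  -0.56] W [444.8 -83.6 145.8] [ 3.138  0.795 -3.063]
[0.0727, 0.0428, 0.0136, -0.0019, -0.0067, -0.0065]
[0.0708, 0.0434, 0.3803, -0.0019, -0.0067, -0.0065]
```

View pics/a.png

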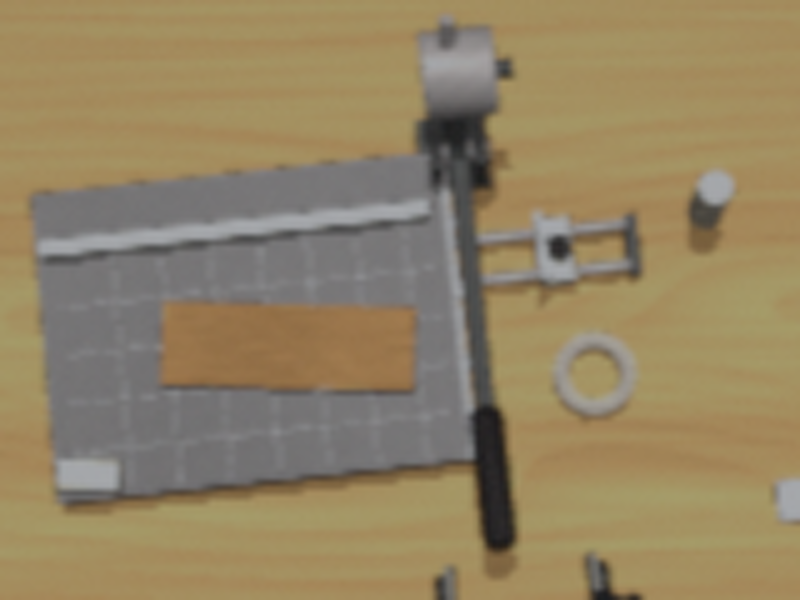

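The fingers at (448,580) and (597,570) straddle the grip, centred slightly to the right. Joint 3 is at its limit, so I'll use less tilt.

```bash
python3 - <<'E'
from h import *
rows([gr(0,.5,back=100)])
E
```

```text
[-0.0221, 0.0341, 0.0563, 0.0049, 0.3641, -0.0104]
```

```bash
python3 -m pendant '[[-0.022,0.034,0.056,0.005,0.364,-0.01,1],[-0.022,0.034,0.056,0.005,0.364,-0.01,1],[-0.022,0.034,0.056,0.005,0.364,-0.01,1],[-0.022,0.034,0.056,0.005,0.364,-0.01,1]]'; python3 - <<'E'
from h import *
st();rows([gr(0,.5,back=40),gr(0,.5,back=0)])
E
```

```text
time: 3.03
tcp_pos: [460.8, -69.1, 137.4]
eef_rot: [-3.139, 0.502, -3.05]
contact_force: [0.3, -0.6, 0.4]
finger_gap: 85.6
t 3.0333 T [-235.8   -8.9  137.4] F [ 0.2 -0.7  0.4] M [-0.07  0.4  -0.04] gap 85.6 q [-0.44 -0.22 -0.86  0.49  0.25 -0.48] W [460.8 -69.1 137.4] [-3.139  0.502 -3.05 ]
[0.0132, -0.0002, 0.2019, 0.0001, 0.0031, 0.006]
[0.0135, -0.0002, 0.3352, 0.0001, 0.0031, 0.006]
```

```bash
python3 -m pendant '[[0.013,0,0.1,0,0,0,1],[0.013,0,0.2,0,0,0,1],[0.013,0,0.25,0,0,0,1],[0.013,0,0.3,0,0,0,1],[0.013,0,0.33,0,0,0,1]]'; python3 -m pendant '[[0,0,0,0,0,0,1],[0,0,0,0,0,0,0.5]]' 30; python3 - <<'E'
from h import *
st();rows([gr(0,.5,back=0)])
from cell import env
r=env.get_image("top");im=r["image"][150:230,220:320];cv2.imwrite("pics/c.png",cv2.resize(im,None,fx=5,fy=5,interpolation=cv2.INTER_CUBIC))
r=env.get_image("scene");im=r["image"][140:260,200:320];im=cv2.resize(im,None,fx=4,fy=4,interpolation=cv2.INTER_CUBIC)
cv2.imwrite("pics/d.png",im)
E
```

```text
time: 3.45
tcp_pos: [499.5, -63.9, 43.7]
eef_rot: [3.139, 0.497, -3.055]
contact_force: [-0.6, -0.1, -0.1]
finger_gap: 85.3
time: 3.62
tcp_pos: [500.2, -64.4, 45.4]
eef_rot: [3.14, 0.499, -3.055]
contact_force: [0.6, -0.2, 0.3]
finger_gap: 75.4
t 3.6167 T [-196.2   -7.6   45.4] F [ 0.5 -0.3  0.3] M [-0.04  0.46 -0.03] gap 75.4 q [-0.39  0.03 -0.9   0.19  0.22 -0.42] W [500.2 -64.4  45.4] [ 3.14   0.499 -3.055]
[-0.0185, -0.0047, 0.0028, 0.0025, -0.0019, 0.0013]
```

View pics/d.png

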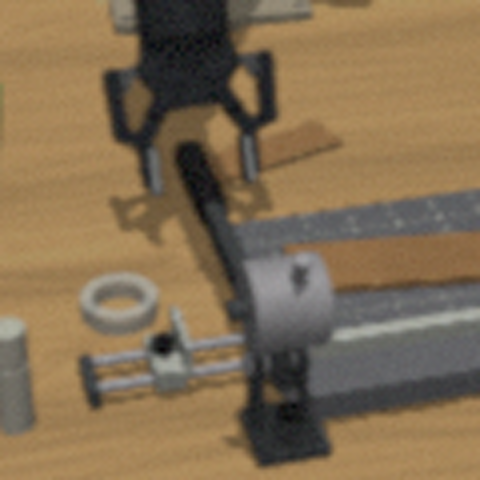

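The fingers straddle the black grip at (155,175) and (250,165), so I'll close.

```bash
python3 -m pendant '[[-0.01,-0.004,0.003,0,0,0,0],[-0.01,-0.004,0.003,0,0,0,0],[-0.01,-0.004,0.003,0,0,0,0],[-0.01,-0.004,0.003,0,0,0,0],[-0.01,-0.004,0.003,0,0,0,0]]' 30;python3 -m pendant '[[0,0,0,0,0,0,0],[0,0,0,0,0,0,0],[0,0,0,0,0,0,0]]'; python3 - <<'E'
from h import *
st();rows([gr(0,.5)])
E
```

```text
time: 4.13
tcp_pos: [506.6, -67.2, 48.8]
eef_rot: [-3.139, 0.504, -3.054]
contact_force: [-1.0, -1.5, 1.3]
finger_gap: 23.7
time: 4.38
tcp_pos: [506.6, -67.0, 48.6]
eef_rot: [-3.139, 0.504, -3.054]
contact_force: [-0.3, -2.7, 2.8]
finger_gap: 23.7
t 4.3833 T [-190.   -10.8   48.6] F [-0.5 -2.7  2.8] M [-0.3   0.12 -0.23] gap 23.7 q [-0.38  0.03 -0.89  0.19  0.22 -0.42] W [506.6 -67.   48.6] [-3.139  0.504 -3.054]
[0.0046, 0.0059, 0.0023, -0.0015, 0.0054, 0.0022]
```

```bash
cat >> h.py <<'E'
def arc(angles,hinge=(40,-9,60)):
    from cell import env
    s=env.sense();R0=R.from_euler('xyz',s["eef_rot"]);x0=np.array(s["tcp_pos"]);h=W(hinge);Y=R.from_euler('z',p[2]).apply([0,1,0])
    rows([(h+R.from_rotvec(Y*a).apply(x0-h),R.from_rotvec(Y*a)*R0) for a in angles])
E
python3 - <<'E'
from h import *
arc([.02,.04,.06,.1,.15,.2,.25,.3])
E
```

```text
[-0.0069, -0.0, -0.0137, -0.0, 0.0255, -0.0]
[-0.014, -0.0001, -0.0273, -0.0001, 0.0509, -0.0001]
[-0.0215, -0.0001, -0.0407, -0.0001, 0.0764, -0.0001]
[-0.0371, -0.0001, -0.0672, -0.0002, 0.1273, -0.0001]
[-0.0581, -0.0002, -0.0993, -0.0003, 0.191, -0.0002]
[-0.0807, -0.0003, -0.1303, -0.0004, 0.2546, -0.0003]
[-0.1049, -0.0004, -0.1601, -0.0006, 0.3183, -0.0004]
[-0.1304, -0.0004, -0.1888, -0.0007, 0.382, -0.0004]
```

```bash
python3 -m pendant '[[-0.0069,0.003,-0.0137,0,0.0255,0,0],[-0.014,0.005,-0.0273,0,0.0509,0,0],[-0.0215,0.005,-0.0407,0,0.0764,0,0],[-0.0371,0.005,-0.0672,0,0.1273,0,0],[-0.0371,0.005,-0.0672,0,0.1273,0,0]]'; python3 - <<'E'
from h import *
st()
E
```

```text
time: 4.8
tcp_pos: [506.6, -66.3, 72.2]
eef_rot: [-3.138, 0.401, -3.054]
contact_force: [-0.9, -4.2, -2.0]
finger_gap: 23.3
t 4.8 T [-190.   -10.    72.2] F [-1.3 -4.1 -2. ] M [-0.78  0.54 -0.62] gap 23.3 q [-0.35  0.01 -0.79  0.4   0.16 -0.41] W [506.6 -66.3  72.2] [-3.138  0.401 -3.054]
```

```bash
python3 -m pendant '[[-0.0215,-0.006,-0.0407,0,0.0764,0,0],[-0.0371,-0.01,-0.0672,0,0.1273,0,0],[-0.0581,-0.01,-0.0993,0,0.191,0,0],[-0.0807,-0.01,-0.1303,0,0.2546,0,0],[-0.0807,-0.01,-0.1303,0,0.2546,0,0]]'; python3 - <<'E'
from h import *
st()
E
```

```text
time: 5.22
tcp_pos: [512.7, -67.0, 117.1]
eef_rot: [-3.141, 0.198, -3.053]
contact_force: [-3.3, -1.4, -1.3]
finger_gap: 23.5
t 5.2167 T [-183.9  -11.2  117.1] F [-3.4 -1.1 -1.3] M [-0.18  0.64 -0.02] gap 23.5 q [-0.3   0.06 -0.57  0.76  0.07 -0.38] W [512.7 -67.  117.1] [-3.141  0.198 -3.053]
```

```bash
python3 -m pendant '[[-0.0215,-0.003,-0.0407,0,0.0764,0,0],[-0.0371,-0.003,-0.0672,0,0.1273,0,0],[-0.0581,-0.003,-0.0993,0,0.191,0,0],[-0.0807,-0.003,-0.1303,0,0.2546,0,0],[-0.0807,-0.003,-0.1303,0,0.2546,0,0]]'; python3 - <<'E'
from h import *
st()
E
python3 -m pendant '[[-0.0215,0,-0.0407,0,0.0764,0,0],[-0.0371,0,-0.0672,0,0.1273,0,0],[-0.0581,0,-0.0993,0,0.191,0,0],[-0.0807,0,-0.1303,0,0.2546,0,0],[-0.0807,0,-0.1303,0,0.2546,0,0]]'; python3 - <<'E'
from h import *
st()
E
```

```text
time: 5.63
tcp_pos: [527.4, -66.1, 159.5]
eef_rot: [3.141, -0.005, -3.053]
contact_force: [-4.7, 0.4, 1.6]
finger_gap: 23.6
t 5.6333 T [-169.2  -11.6  159.5] F [-4.7  0.8  1.6] M [0.06 1.17 0.04] gap 23.6 q [-0.25  0.16 -0.32  1.09 -0.   -0.33] W [527.4 -66.1 159.5] [ 3.141 -0.005 -3.053]
time: 6.05
tcp_pos: [550.8, -64.1, 198.8]
eef_rot: [3.141, -0.207, -3.053]
contact_force: [-7.5, -0.1, 5.1]
finger_gap: 23.4
t 6.05 T [-145.7  -11.7  198.8] F [-7.5  0.5  5.1] M [0.02 1.72 0.02] gap 23.4 q [-0.2   0.31 -0.06  1.39 -0.06 -0.28] W [550.8 -64.1 198.8] [ 3.141 -0.207 -3.053]
```

```bash
cat >> h.py <<'E'
def fa():
    "arm angle from tool tilt (t0=.5), tangential/radial force from arm on tool"
    from cell import env
    s=env.sense();z=R.from_euler('z',-p[2]).apply(R.from_euler('xyz',s["eef_rot"]).apply([0,0,1]))
    a=.5-np.arctan2(z[0],-z[2]);F=R.from_euler('z',-p[2]).apply(s["contact_force"])
    g=TI(s["tcp_pos"]-R.from_euler('xyz',s["eef_rot"]).apply([0,0,19]))-[40,-9,60]
    print("a %.3f posangle %.3f rad %.1f Ft %.1f Fr %.1f Fy %.1f My %.2f gap %.1f t %.2f"%(a,np.arctan2(g[2],-g[0]),np.hypot(g[0],g[2]),F[0]*np.sin(a)+F[2]*np.cos(a),-F[0]*np.cos(a)+F[2]*np.sin(a),F[1],s["wrist_torque"][1],s["finger_gap"],s["time"]))
E
python3 -m pendant '[[-0.008,0,-0.03,0,0.0509,0,0],[-0.0155,0,-0.044,0,0.0764,0,0],[-0.031,0,-0.0705,0,0.1273,0,0],[-0.052,0,-0.1025,0,0.191,0,0],[-0.052,0,-0.1025,0,0.191,0,0]]'; python3 - <<'E'
from h import *
st();fa()
E
```

```text
time: 6.47
tcp_pos: [574.2, -62.1, 225.2]
eef_rot: [3.14, -0.352, -3.053]
contact_force: [-1.6, -0.0, 2.6]
finger_gap: 23.2
t 6.4667 T [-122.2  -11.6  225.2] F [-1.6  0.1  2.6] M [0.15 0.46 0.02] gap 23.2 q [-0.17  0.44  0.14  1.61 -0.09 -0.25] W [574.2 -62.1 225.2] [ 3.14  -0.352 -3.053]
a 0.852 posangle 0.866 rad 240.2 Ft 0.6 Fr 3.0 Fy 0.1 My 0.46 gap 23.2 t 6.47
```

Joint 4 would run out of range at the stop. I'll back-rotate the tool about the grasp point, with a light grip, near the balance point.

```bash
python3 -m pendant '[[-0.003,0,0,0,-0.06,0,0],[-0.006,0,0,0,-0.12,0,0],[-0.009,0,-0.001,0,-0.18,0,0],[-0.012,0,-0.001,0,-0.24,0,0],[-0.0155,0,-0.002,0,-0.31,0,0]]' 20; python3 - <<'E'
from h import *
st();fa()
E
```

```text
time: 6.88
tcp_pos: [577.9, -61.6, 222.6]
eef_rot: [3.14, -0.103, -3.053]
contact_force: [0.8, 0.6, -2.9]
finger_gap: 22.8
t 6.8833 T [-118.5  -11.4  222.6] F [ 0.8  0.5 -2.9] M [ 0.11 -0.    0.14] gap 22.8 q [-0.2   0.27 -0.05  1.34 -0.03 -0.29] W [577.9 -61.6 222.6] [ 3.14  -0.103 -3.053]
a 0.603 posangle 0.859 rad 239.7 Ft -1.9 Fr -2.3 Fy 0.5 My -0.00 gap 22.8 t 6.88
```

```bash
sed -i 's/a=.5-np.arctan2(z\[0\],-z\[2\])/a=.75-np.arctan2(z[0],-z[2])/' h.py; python3 - <<'E'
from h import *
fa();arc([.01,.02,.03,.05,.07,.1,.15])
E
```

```text
a 0.853 posangle 0.859 rad 239.7 Ft -1.2 Fr -2.7 Fy 0.5 My -0.00 gap 22.8 t 6.88
[-0.0049, -0.0, -0.0058, -0.0, 0.0127, 0.0]
[-0.0098, -0.0, -0.0115, -0.0001, 0.0255, 0.0]
[-0.0148, -0.0, -0.0172, -0.0001, 0.0382, 0.0001]
[-0.0249, -0.0, -0.0285, -0.0001, 0.0637, 0.0001]
[-0.0353, -0.0, -0.0395, -0.0002, 0.0891, 0.0001]
[-0.0513, -0.0, -0.0556, -0.0003, 0.1273, 0.0002]
[-0.079, -0.0001, -0.0815, -0.0004, 0.191, 0.0003]
```

```bash
python3 -m pendant '[[-0.0098,0,-0.0115,0,0.0255,0,0],[-0.0249,0,-0.0285,0,0.0637,0,0],[-0.0353,0,-0.0395,0,0.0891,0,0],[-0.0513,0,-0.0556,0,0.1273,0,0],[-0.0513,0,-0.0556,0,0.1273,0,0]]' 30; python3 - <<'E'
from h import *
fa()
E
python3 -m pendant '[[-0.0098,0,-0.0115,0,0.0255,0,0],[-0.0249,0,-0.0285,0,0.0637,0,0],[-0.0353,0,-0.0395,0,0.0891,0,0],[-0.0513,0,-0.0556,0,0.1273,0,0],[-0.0513,0,-0.0556,0,0.1273,0,0]]'; python3 - <<'E'
from h import *
fa();st()
E
```

```text
time: 7.3
tcp_pos: [596.0, -60.1, 238.6]
eef_rot: [3.14, -0.205, -3.053]
contact_force: [0.9, 0.3, -1.0]
finger_gap: 23.4
a 0.955 posangle 0.965 rad 239.8 Ft 0.2 Fr -1.3 Fy 0.2 My 0.07 gap 23.4 t 7.30
time: 7.72
tcp_pos: [614.6, -58.6, 251.6]
eef_rot: [3.14, -0.304, -3.054]
contact_force: [2.0, 1.3, -1.9]
finger_gap: 23.7
a 1.054 posangle 1.066 rad 239.7 Ft 0.9 Fr -2.7 Fy 1.1 My -0.32 gap 23.7 t 7.72
t 7.7167 T [-81.7 -11.6 251.6] F [ 2.1  1.1 -1.9] M [ 0.36 -0.32 -0.04] gap 23.7 q [-0.16  0.47  0.25  1.65 -0.07 -0.24] W [614.6 -58.6 251.6] [ 3.14  -0.304 -3.054]
```

```bash
python3 -m pendant '[[-0.0098,0,-0.0115,0,0.0255,0,0],[-0.0249,0,-0.0285,0,0.0637,0,0],[-0.0249,0,-0.0285,0,0.0637,0,0],[-0.0249,0,-0.0285,0,0.0637,0,0]]' | tail -2; python3 - <<'E'
from h import *
fa()
E
python3 -m pendant '[[-0.0049,0,-0.0058,0,0.0127,0,0],[-0.0098,0,-0.0115,0,0.0255,0,0],[-0.0098,0,-0.0115,0,0.0255,0,0]]'|tail -2; python3 - <<'E'
from h import *
fa()
E
```

```text
contact_force: [2.9, 2.4, -6.9]
finger_gap: 23.6
a 1.102 posangle 1.114 rad 239.8 Ft -0.3 Fr -7.6 Fy 2.2 My -1.03 gap 23.6 t 8.05
contact_force: [4.6, 3.3, -9.9]
finger_gap: 23.9
a 1.123 posangle 1.134 rad 239.7 Ft 0.2 Fr -11.0 Fy 2.9 My -1.40 gap 23.9 t 8.30
```

```bash
python3 -m pendant '[[-0.003,0.003,0.003,0,0,0,0],[-0.006,0.005,0.006,0,0,0,0],[-0.006,0.005,0.006,0,0,0,0]]'|tail -2; python3 - <<'E'
from h import *
fa()
E
python3 -m pendant '[[-0.0049,0,-0.0058,0,0.0127,0,0],[-0.0049,0,-0.0058,0,0.0127,0,0]]'|tail -2; python3 - <<'E'
from h import *
fa();arc([.01,.02]);st()
E
```

```text
contact_force: [1.3, 1.1, -3.6]
finger_gap: 23.6
a 1.124 posangle 1.135 rad 239.7 Ft -0.3 Fr -3.8 Fy 1.0 My -0.52 gap 23.6 t 8.55
contact_force: [0.3, 1.1, -1.6]
finger_gap: 24.0
a 1.135 posangle 1.146 rad 239.6 Ft -0.3 Fr -1.6 Fy 1.1 My -0.24 gap 24.0 t 8.72
[-0.0049, -0.0, -0.0058, -0.0, 0.0127, -0.0]
[-0.0099, -0.0, -0.0115, -0.0, 0.0255, -0.0]
t 8.7167 T [-66.  -11.  260.7] F [ 0.4  1.1 -1.6] M [ 0.3  -0.24  0.1 ] gap 24.0 q [-0.15  0.56  0.39  1.77 -0.09 -0.22] W [630.2 -56.7 260.7] [-3.14  -0.385 -3.055]
```

```bash
python3 -m pendant '[[-0.0055,0,-0.0052,0,0.0127,0,0],[-0.0055,0,-0.0052,0,0.0127,0,0]]'|tail -2; python3 -c "from h import *;fa()"
python3 -m pendant '[[-0.0055,0,-0.0052,0,0.0127,0,0],[-0.0055,0,-0.0052,0,0.0127,0,0]]'|tail -2; python3 -c "from h import *;fa()"
```

```text
contact_force: [-0.1, 1.1, 0.4]
finger_gap: 23.9
a 1.145 posangle 1.156 rad 239.6 Ft 0.1 Fr 0.4 Fy 1.1 My 0.13 gap 23.9 t 8.88
contact_force: [-2.3, -0.2, 3.1]
finger_gap: 23.8
a 1.155 posangle 1.166 rad 239.5 Ft -0.8 Fr 3.8 Fy -0.0 My 0.55 gap 23.8 t 9.05
```

```bash
python3 -m pendant '[[-0.0045,0,-0.006,0,0.0127,0,0],[-0.0045,0,-0.006,0,0.0127,0,0]]'|tail -2; python3 -c "from h import *;fa()"
python3 -m pendant '[[-0.0049,0,-0.0058,0,0.0127,0,0],[-0.0049,0,-0.0058,0,0.0127,0,0]]'|tail -2; python3 -c "from h import *;fa()"
```

```text
contact_force: [-0.8, -0.2, 4.2]
finger_gap: 23.3
a 1.165 posangle 1.176 rad 239.5 Ft 0.9 Fr 4.2 Fy -0.1 My 0.69 gap 23.3 t 9.22
contact_force: [-1.3, 0.1, 4.9]
finger_gap: 23.4
a 1.174 posangle 1.187 rad 239.5 Ft 0.7 Fr 5.0 Fy 0.2 My 0.66 gap 23.4 t 9.38
```

```bash
python3 -m pendant '[[-0.0049,0,-0.0058,0,0.0127,0,0],[-0.0049,0,-0.0058,0,0.0127,0,0]]'|tail -2; python3 -c "from h import *;fa()"
```

```text
contact_force: [-2.3, -0.0, 6.3]
finger_gap: 23.2
a 1.185 posangle 1.197 rad 239.4 Ft 0.3 Fr 6.7 Fy 0.2 My 0.66 gap 23.2 t 9.55
```

```bash
python3 -m pendant '[[-0.0013,0,-0.0092,0,0.0127,0,0],[-0.0013,0,-0.0092,0,0.0127,0,0]]'|tail -2; python3 -c "from h import *;fa()"
python3 -m pendant '[[-0.0047,0,-0.006,0,0.0127,0,0],[-0.0047,0,-0.006,0,0.0127,0,0]]'|tail -2; python3 -c "from h import *;fa()"
```

```text
contact_force: [0.5, 0.1, 1.0]
finger_gap: 23.5
a 1.193 posangle 1.208 rad 239.5 Ft 0.9 Fr 0.7 Fy 0.1 My 0.01 gap 23.5 t 9.72
contact_force: [1.1, -0.2, 0.2]
finger_gap: 23.7
a 1.204 posangle 1.218 rad 239.5 Ft 1.1 Fr -0.2 Fy -0.3 My -0.28 gap 23.7 t 9.88
```

```bash
python3 -m pendant '[[-0.0047,0,-0.006,0,0.0127,0,0],[-0.0047,0,-0.006,0,0.0127,0,0]]'|tail -2; python3 -c "from h import *;fa()"
```

```text
contact_force: [1.4, -1.1, 0.3]
finger_gap: 23.3
a 1.214 posangle 1.227 rad 239.5 Ft 1.4 Fr -0.1 Fy -1.2 My -0.58 gap 23.3 t 10.05
```

```bash
python3 -m pendant '[[-0.0048,0,-0.0058,0,0.0127,0,0],[-0.0048,0,-0.0058,0,0.0127,0,0]]'|tail -2; python3 -c "from h import *;fa()"
python3 -m pendant '[[-0.0048,0,-0.0058,0,0.0127,0,0],[-0.0048,0,-0.0058,0,0.0127,0,0]]'|tail -2; python3 -c "from h import *;fa()"
```

```text
contact_force: [3.4, -0.5, -2.8]
finger_gap: 23.6
a 1.224 posangle 1.237 rad 239.5 Ft 2.2 Fr -3.8 Fy -0.8 My -0.85 gap 23.6 t 10.22
contact_force: [1.7, -0.1, -3.9]
finger_gap: 23.6
a 1.234 posangle 1.247 rad 239.5 Ft 0.3 Fr -4.2 Fy -0.3 My -1.09 gap 23.6 t 10.38
```

```bash
python3 -m pendant '[[-0.0048,0,-0.0058,0,0.0127,0,0],[-0.0048,0,-0.0058,0,0.0127,0,0]]'|tail -2; python3 -c "from h import *;fa();st()"
```

```text
contact_force: [1.9, -0.7, -5.3]
finger_gap: 23.5
a 1.244 posangle 1.255 rad 239.5 Ft 0.1 Fr -5.6 Fy -0.9 My -1.39 gap 23.5 t 10.55
t 10.55 T [-43.3 -10.8 271. ] F [ 1.8 -0.9 -5.3] M [-0.02 -1.39  0.09] gap 23.5 q [-0.13  0.69  0.58  1.95 -0.11 -0.2 ] W [652.8 -54.5 271. ] [-3.141 -0.494 -3.055]
```

```bash
python3 -m pendant '[[-0.0042,-0.001,0.004,0,0,0,0],[-0.0042,-0.001,0.004,0,0,0,0],[-0.0042,-0.001,0.004,0,0,0,0]]'|tail -2; python3 -c "from h import *;fa();st()"
```

```text
contact_force: [-0.0, -0.1, -2.4]
finger_gap: 23.5
a 1.243 posangle 1.255 rad 239.5 Ft -0.8 Fr -2.2 Fy -0.1 My -0.60 gap 23.5 t 10.80
t 10.8 T [-43.4 -10.9 270.9] F [-0.  -0.1 -2.4] M [ 0.09 -0.6   0.07] gap 23.5 q [-0.14  0.69  0.58  1.95 -0.11 -0.2 ] W [652.7 -54.6 270.9] [-3.141 -0.493 -3.055]
```

```bash
python3 -m pendant '[[-0.0027,0,-0.0027,0,0.0063,0,0],[-0.0027,0,-0.0027,0,0.0063,0,0],[-0.0027,0,-0.0027,0,0.0063,0,0]]'|tail -2; python3 -c "from h import *;fa()"
```

```text
contact_force: [-1.6, 0.1, 1.2]
finger_gap: 23.5
a 1.249 posangle 1.260 rad 239.5 Ft -1.2 Fr 1.6 Fy 0.2 My -0.15 gap 23.5 t 11.05
```

```bash
python3 -m pendant '[[-0.0024,0,-0.003,0,0.0063,0,0],[-0.0024,0,-0.003,0,0.0063,0,0],[-0.0024,0,-0.003,0,0.0063,0,0]]'|tail -2; python3 -c "from h import *;fa()"
```

```text
contact_force: [-3.4, -0.2, 3.5]
finger_gap: 23.6
a 1.254 posangle 1.264 rad 239.4 Ft -2.2 Fr 4.4 Fy 0.1 My 0.19 gap 23.6 t 11.30
```

```bash
python3 -m pendant '[[0,0,-0.0052,0,0.0063,0,0],[0,0,-0.0052,0,0.0063,0,0],[0,0,-0.0052,0,0.0063,0,0]]'|tail -2; python3 -c "from h import *;fa()"
```

```text
contact_force: [-4.5, -0.6, -1.3]
finger_gap: 23.5
a 1.260 posangle 1.269 rad 239.4 Ft -4.7 Fr 0.2 Fy -0.2 My 0.02 gap 23.5 t 11.55
```

The stop pad is felt: load rises about 2.5 N per 0.005 rad. I'll ease back to neutral, then release.

```bash
python3 -m pendant '[[0.0017,0,0.002,0,-0.0045,0,0],[0.0034,0,0.004,0,-0.009,0,0],[0.0034,0,0.004,0,-0.009,0,0],[0.0034,0,0.004,0,-0.009,0,0]]'|tail -2; python3 -c "from h import *;fa()"
```

```text
contact_force: [-2.7, 0.0, -1.7]
finger_gap: 23.5
a 1.251 posangle 1.263 rad 239.4 Ft -3.1 Fr -0.7 Fy 0.3 My -0.09 gap 23.5 t 11.88
```

```bash
python3 -m pendant '[[0.0025,0,0.003,0,-0.0065,0,0],[0.0025,0,0.003,0,-0.0065,0,0],[0.0025,0,0.003,0,-0.0065,0,0]]'|tail -2; python3 -c "from h import *;fa()"
```

```text
contact_force: [-1.3, -0.4, -1.4]
finger_gap: 23.4
a 1.245 posangle 1.259 rad 239.5 Ft -1.7 Fr -0.9 Fy -0.3 My -0.18 gap 23.4 t 12.13
```

```bash
python3 -m pendant '[[0.0013,0,0.0015,0,-0.0033,0,0],[0.0013,0,0.0015,0,-0.0033,0,0]]'|tail -2; python3 -c "from h import *;fa()"; python3 -m pendant '[[0,0,0,0,0,0,0.4],[0,0,0,0,0,0,0.6],[0,0,0,0,0,0,1],[0,0,0,0,0,0,1],[0,0,0,0,0,0,1]]'; python3 - <<'E'
from h import *
fa();st()
from cell import env
r=env.get_image("scene");im=r["image"][90:260,180:380];cv2.imwrite("pics/e.png",cv2.resize(im,None,fx=3.5,fy=3.5,interpolation=cv2.INTER_CUBIC))
E
```

```text
contact_force: [-1.4, 0.6, -1.1]
finger_gap: 23.6
a 1.242 posangle 1.257 rad 239.5 Ft -1.6 Fr -0.6 Fy 0.7 My -0.25 gap 23.6 t 12.30
time: 12.72
tcp_pos: [653.1, -54.8, 271.3]
eef_rot: [-3.14, -0.493, -3.055]
contact_force: [0.1, 0.3, -0.8]
finger_gap: 80.5
a 1.243 posangle 1.257 rad 239.8 Ft -0.1 Fr -0.8 Fy 0.3 My -0.43 gap 80.5 t 12.72
t 12.7167 T [-43.1 -11.1 271.3] F [ 0.1  0.3 -0.8] M [ 0.06 -0.43 -0.01] gap 80.5 q [-0.14  0.69  0.58  1.95 -0.11 -0.2 ] W [653.1 -54.8 271.3] [-3.14  -0.493 -3.055]
```

View pics/e.png

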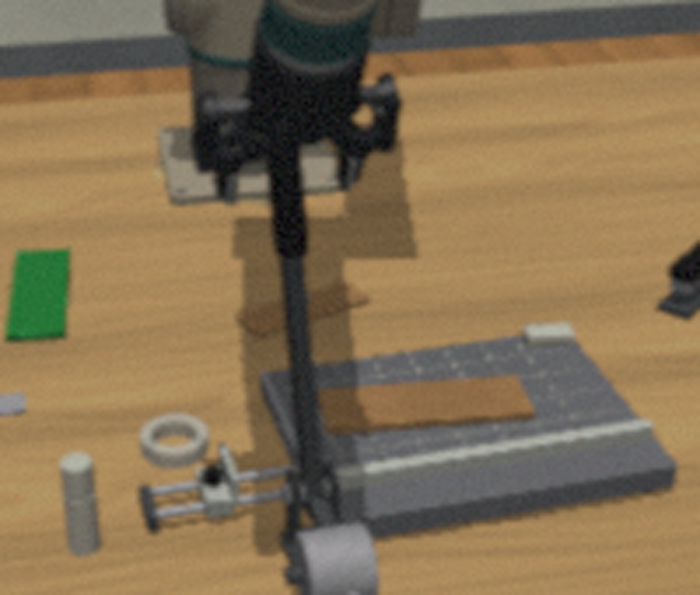

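The arm stands open on its own, with the fingers clear on both sides of the grip at (230,180) and (350,170). Retreating along the tool axis.

```bash
python3 -m pendant '[[0,0,-0.06,0,0,0,1],[0,0,-0.15,0,0,0,1],[0,0,-0.25,0,0,0,1],[0,0,-0.35,0,0,0,1],[0,0,-0.38,0,0,0,1]]'; python3 - <<'E'
from h import *
st();rows([(W([-60,126,330]),rot(-.2)),(W([-150,126,100]),rot(0))])
E
```

```text
time: 13.18
tcp_pos: [689.1, -50.1, 354.1]
eef_rot: [-3.134, -0.458, -3.055]
contact_force: [-0.7, 0.4, 0.6]
finger_gap: 85.6
t 13.1833 T [ -6.7  -9.5 354.1] F [-0.7  0.5  0.6] M [ 0.05 -0.36 -0.04] gap 85.6 q [-0.12  0.76  0.89  2.15 -0.1  -0.19] W [689.1 -50.1 354.1] [-3.134 -0.458 -3.055]
[0.1235, 0.4531, 0.1468, -0.0106, -0.3284, 0.0024]
[0.0536, 0.46, 0.9671, -0.0103, -0.5831, 0.0034]
```

```bash
python3 -m pendant '[[0,0.13,0,0,-0.03,0,1],[0,0.26,0,0,-0.1,0,1],[0,0.38,0,0,-0.25,0,1],[0.05,0.455,0.05,0,-0.4,0,1],[0.06,0.455,0.1,0,-0.5,0,1]]'; python3 - <<'E'
from h import *
st();rows([(W([-150,126,100]),rot(0))])
E
```

```text
time: 13.6
tcp_pos: [644.4, 87.1, 333.6]
eef_rot: [-3.137, -0.063, -3.047]
contact_force: [-0.4, -0.9, 1.1]
finger_gap: 85.3
t 13.6 T [-39.5 131.  333.6] F [-0.4 -0.8  1.1] M [-0.02 -0.07 -0.05] gap 85.3 q [ 0.04  0.34  0.27  1.56 -0.01 -0.06] W [644.4  87.1 333.6] [-3.137 -0.063 -3.047]
[0.3183, -0.0099, 0.8006, -0.0061, -0.0807, 0.0109]
```

```bash
python3 -m pendant '[[0.318,-0.01,0.2,0,-0.08,0.01,0.7],[0.318,-0.01,0.4,0,-0.08,0.01,0.7],[0.318,-0.01,0.5,0,-0.08,0.01,0.7],[0.318,-0.01,0.6,0,-0.08,0.01,0.7],[0.318,-0.01,0.6,0,-0.08,0.01,0.7]]'; python3 - <<'E'
from h import *
st();rows([(W([-155,126,60]),rot(0)),(W([-155,126,35]),rot(0))])
E
```

```text
time: 14.02
tcp_pos: [537.1, 69.4, 161.7]
eef_rot: [-3.135, -0.008, -3.059]
contact_force: [0.5, 0.4, -0.1]
finger_gap: 59.7
t 14.0167 T [-147.9  122.5  161.7] F [ 0.5  0.3 -0.1] M [ 0.01 -0.1  -0.01] gap 59.7 q [ 0.01  0.18 -0.3   1.1  -0.01 -0.07] W [537.1  69.4 161.7] [-3.135 -0.008 -3.059]
[0.0211, 0.0137, 0.3389, -0.0083, -0.0098, -0.0046]
[0.0204, 0.0143, 0.4223, -0.0083, -0.0098, -0.0046]
```

```bash
python3 -m pendant '[[0.02,0.014,0.13,0,-0.01,0,0.7],[0.02,0.014,0.26,0,-0.01,0,0.7],[0.02,0.014,0.36,0,-0.01,0,0.7],[0.02,0.014,0.42,0,-0.01,0,0.7],[0.02,0.014,0.42,0,-0.01,0,0.7]]' >/dev/null;python3 -c "from h import *;st()";  python3 -m pendant '[[0,0,0.01,0,0,0,0.7],[0,0,0.01,0,0,0,0.7]]' >/dev/null;python3 -c "from h import *;st()"; python3 - <<'E'
from h import *
from cell import env
r=env.get_image("scene");im=r["image"][140:260,250:400];cv2.imwrite("pics/f.png",cv2.resize(im,None,fx=5,fy=5,interpolation=cv2.INTER_CUBIC))
E
```

```text
t 14.4333 T [-158.3  126.1   32.1] F [-0.2  0.5  0.3] M [ 0.01  0.01 -0.03] gap 60.0 q [ 0.02  0.31 -0.45  0.82 -0.01 -0.06] W [526.5  72.1  32.1] [-3.136 -0.012 -3.06 ]
t 14.6 T [-151.   125.7   34.7] F [ 0.1 -0.   0.5] M [ 0.   -0.01  0.01] gap 60.0 q [ 0.02  0.31 -0.44  0.82 -0.01 -0.06] W [533.7  72.2  34.7] [-3.135e+00  1.000e-03 -3.060e+00]
```

View pics/f.png

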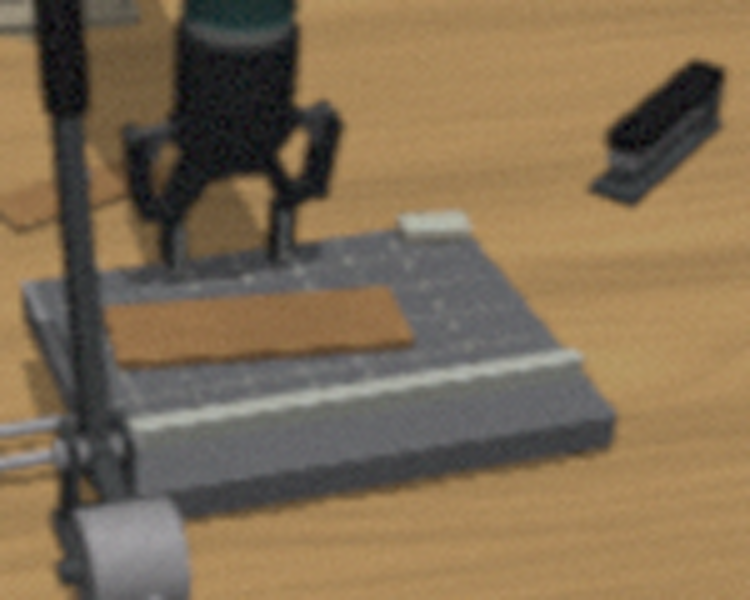

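The fingertips at (180,265) and (285,255) are just above the bed behind the board. Feeling for the bed.

```bash
for i in 1; do python3 -m pendant '[[0,0,0.006,0,0,0,0.7],[0,0,0.006,0,0,0,0.7]]' >/dev/null;python3 -c "from h import *;st()"; done; python3 -m pendant '[[0,0,0.006,0,0,0,0.7],[0,0,0.006,0,0,0,0.7]]' >/dev/null;python3 -c "from h import *;st()";  python3 -m pendant '[[0,0,0.006,0,0,0,0.7],[0,0,0.006,0,0,0,0.7]]' >/dev/null;python3 -c "from h import *;st()"
```

```text
t 14.8167 T [-149.6  125.6   33.6] F [ 0.1 -0.2  0.6] M [-0.04  0.03  0.04] gap 59.9 q [ 0.02  0.31 -0.44  0.81 -0.01 -0.06] W [535.2  72.3  33.6] [-3.135e+00  3.000e-03 -3.059e+00]
t 14.9833 T [-150.4  125.6   30.8] F [ 0.2 -0.5  0.6] M [ 0.02  0.04 -0.01] gap 59.8 q [ 0.02  0.31 -0.45  0.81 -0.01 -0.06] W [534.4  72.3  30.8] [-3.135e+00  2.000e-03 -3.060e+00]
t 15.15 T [-151.   125.6   28.4] F [-0.3 -0.   0.4] M [0.03 0.   0.03] gap 59.9 q [ 0.02  0.32 -0.45  0.81 -0.01 -0.06] W [533.8  72.2  28.4] [-3.135  0.    -3.06 ]
```

```bash
python3 -m pendant '[[0,0,0.004,0,0,0,0.7],[0,0,0.004,0,0,0,0.7]]' >/dev/null;python3 -c "from h import *;st()"; python3 -m pendant '[[0,0,0.004,0,0,0,0.7],[0,0,0.004,0,0,0,0.7]]' >/dev/null;python3 -c "from h import *;st()"
```

```text
t 15.3167 T [-150.8  125.6   27.3] F [-0.3 -0.1  0.3] M [ 0.04  0.03 -0.06] gap 59.9 q [ 0.02  0.32 -0.45  0.8  -0.01 -0.06] W [534.   72.2  27.3] [-3.135e+00  1.000e-03 -3.060e+00]
t 15.4833 T [-150.7  125.7   27.1] F [-2.2 -0.5  8.2] M [0.13 0.56 0.12] gap 59.5 q [ 0.02  0.32 -0.45  0.8  -0.01 -0.06] W [534.1  72.3  27.1] [-3.135e+00  1.000e-03 -3.059e+00]
```

The bed is felt at TCP z 27. I'll raise 2.5 mm and push towards the fence.

```bash
python3 -m pendant '[[0,0,-0.0085,0,0,0,0.7],[-0.025,0,-0.0085,0,0,0,0.7],[-0.05,0,-0.0085,0,0,0,0.7],[-0.07,0,-0.0085,0,0,0,0.7],[-0.085,0,-0.0085,0,0,0,0.7]]' >/dev/null;python3 -c "from h import *;st()";python3 -m pendant '[[-0.015,0,0,0,0,0,0.7],[-0.03,0,0,0,0,0,0.7],[-0.045,0,0,0,0,0,0.7],[-0.06,0,0,0,0,0,0.7],[-0.075,0,0,0,0,0,0.7]]' >/dev/null;python3 -c "from h import *;st()"; python3 -m pendant '[[-0.013,0,0,0,0,0,0.7],[-0.026,0,0,0,0,0,0.7],[-0.039,0,0,0,0,0,0.7],[-0.052,0,0,0,0,0,0.7],[-0.065,0,0,0,0,0,0.7]]' >/dev/null;python3 -c "from h import *;st()"
```

```text
t 15.9 T [-124.   125.5   28.6] F [ 0.1 -0.  -0.8] M [-0.01  0.01  0.02] gap 59.5 q [ 0.02  0.36 -0.39  0.82 -0.01 -0.06] W [560.7  74.4  28.6] [-3.135e+00  1.000e-03 -3.060e+00]
t 16.3167 T [-102.5  125.5   28.6] F [-0.3  0.1 -0.4] M [-0.01  0.02 -0.03] gap 59.8 q [ 0.02  0.39 -0.34  0.84 -0.01 -0.06] W [582.1  76.3  28.6] [-3.135  0.    -3.059]
t 16.7333 T [-83.  125.4  28.8] F [-1.   0.5 -0. ] M [ 0.05  0.01 -0.03] gap 59.7 q [ 0.03  0.42 -0.29  0.86 -0.01 -0.06] W [601.6  77.8  28.8] [-3.135e+00  1.000e-03 -3.060e+00]
```

```bash
python3 -m pendant '[[-0.005,0,0,0,0,0,0.7],[-0.01,0,0,0,0,0,0.7],[-0.015,0,0,0,0,0,0.7],[-0.02,0,0,0,0,0,0.7],[-0.024,0,0,0,0,0,0.7]]' >/dev/null;python3 -c "from h import *;st()";  python3 - <<'E'
from cell import env
import cv2
r=env.get_image("scene");im=r["image"][150:260,250:400];cv2.imwrite("pics/g.png",cv2.resize(im,None,fx=5,fy=5,interpolation=cv2.INTER_CUBIC))
E
```

```text
t 17.15 T [-76.1 125.3  28.7] F [ 0.2 -0.1 -0.2] M [ 0.01 -0.03 -0.02] gap 59.4 q [ 0.03  0.43 -0.28  0.87 -0.01 -0.06] W [608.4  78.4  28.7] [-3.135e+00  1.000e-03 -3.060e+00]
```

View pics/g.png

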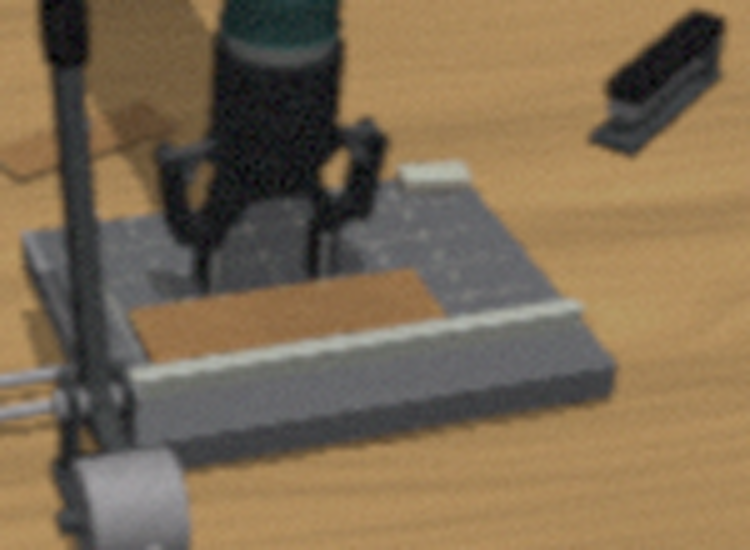

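The board at (290,310) has swung square and is nearly at the fence. I'll continue in small steps.

```bash
python3 -m pendant '[[-0.003,0,0,0,0,0,0.7],[-0.006,0,0,0,0,0,0.7],[-0.008,0,0,0,0,0,0.7],[-0.008,0,0,0,0,0,0.7]]' >/dev/null;python3 -c "from h import *;st()"; python3 -m pendant '[[-0.003,0,0,0,0,0,0.7],[-0.006,0,0,0,0,0,0.7],[-0.006,0,0,0,0,0,0.7]]' >/dev/null;python3 -c "from h import *;st()"
```

```text
t 17.5333 T [-73.6 125.3  28.7] F [-0.  -0.4  0.8] M [ 0.01  0.05 -0.03] gap 59.3 q [ 0.03  0.43 -0.27  0.87 -0.01 -0.06] W [610.9  78.5  28.7] [-3.135e+00  1.000e-03 -3.060e+00]
t 17.7833 T [-73.1 125.3  28.5] F [-3.1 -0.4  2.3] M [-0.18  0.72  0.13] gap 59.7 q [ 0.03  0.43 -0.27  0.87 -0.01 -0.06] W [611.4  78.5  28.5] [-3.135e+00 -2.000e-03 -3.059e+00]
```

```bash
python3 -m pendant '[[-0.002,0,0,0,0,0,0.7],[-0.004,0,0,0,0,0,0.7],[-0.004,0,0,0,0,0,0.7]]' >/dev/null;python3 -c "from h import *;st()"
```

```text
t 18.0333 T [-73.  125.3  28.3] F [-5.  -1.2  3.8] M [-0.23  1.23  0.18] gap 60.1 q [ 0.03  0.43 -0.27  0.87 -0.01 -0.06] W [611.5  78.6  28.3] [-3.135 -0.004 -3.059]
```

Flush on the fence with about 5 N. Backing off, closing the fingers and going round to the board's rear end.

```bash
python3 -m pendant '[[0.02,0,0,0,0,0,0.7],[0.05,0,-0.03,0,0,0,0.7],[0.05,0,-0.15,0,0,0,0],[-0.04,0.13,-0.2,0,0,0,0],[-0.1,0.26,-0.2,0,0,0,0]]' >/dev/null;python3 -m pendant '[[-0.04,0.12,0,0,0,0,0],[-0.04,0.14,0,0,0,0,0],[-0.04,0.14,0,0,0,0,0],[-0.04,0.14,0,0,0,0,0]]' >/dev/null; python3 - <<'E'
from h import *
from cell import env
st();rows([(W([-32,248,60]),rot(0)),(W([-32,248,36.5]),rot(0))])
r=env.get_image("top");im=r["image"][95:210,160:310];cv2.imwrite("pics/i.png",cv2.resize(im,None,fx=5,fy=5,interpolation=cv2.INTER_CUBIC))
E
```

```text
t 18.7833 T [-32.7 237.7  87.9] F [0.2 0.2 0.4] M [ 0.02  0.06 -0.02] gap 0.2 q [ 0.2   0.45 -0.09  1.03 -0.01  0.12] W [642.  194.1  87.9] [-3.135e+00  1.000e-03 -3.058e+00]
[-0.0022, 0.0348, 0.0926, -0.0088, 0.001, -0.0035]
[-0.0022, 0.0354, 0.1709, -0.0088, 0.001, -0.0035]
```

View pics/i.png

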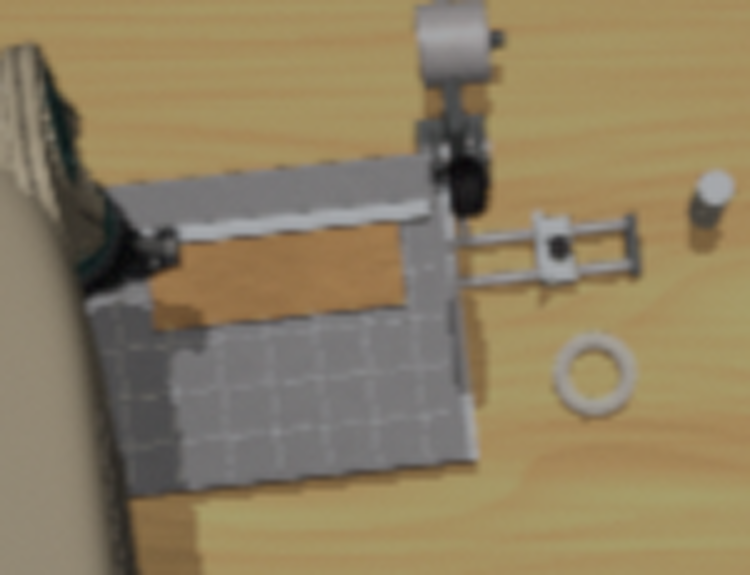

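```bash
python3 - <<'E'
from h import *;import pickle
c=pickle.load(open("im0.pkl","rb"))["top"]
f=lambda u:(160+(u[0]+.5)/5-.5,95+(u[1]+.5)/5-.5)
for u in [(153,328),(405,305),(403,224),(182,242)]: print(u,TI(ray(c,f(u),40)).round(1))
for u in [(536,213),(538,275)]: print(u,TI(ray(c,f(u),50)).round(1))
E
```

```text
(153, 328) [-59.7 220.1  40. ]
(405, 305) [-61.6  40.6  40. ]
(403, 224) [-3.2 36.3 40. ]
(182, 242) [-1.000e-01  1.943e+02  4.000e+01]
(536, 213) [ -7.1 -58.5  50. ]
(538, 275) [-51.5 -55.2  50. ]
```

```bash
python3 -m pendant '[[0,0.045,0,0,0,0,0],[0,0.045,0.08,0,0,0,0],[0,0.045,0.15,0,0,0,0],[0,0.045,0.172,0,0,0,0],[0,0.045,0.172,0,0,0,0]]' >/dev/null;python3 -c "from h import *;st()";python3 -m pendant '[[0,0,0,0,0,0,0]]' >/dev/null;python3 -c "from h import *;st()"
```

```text
t 19.25 T [-34.2 250.   33.9] F [ 0.2 -0.1  0.7] M [ 0.05 -0.01  0.01] gap -0.2 q [ 0.22  0.51 -0.13  0.94 -0.01  0.14] W [639.4 206.1  33.9] [-3.135 -0.004 -3.061]
t 19.3333 T [-32.5 250.3  36. ] F [ 0.3 -0.3 -0.5] M [ 0.04 -0.01  0.01] gap 0.4 q [ 0.22  0.51 -0.12  0.94 -0.01  0.14] W [641.2 206.6  36. ] [-3.135 -0.    -3.06 ]
```

```bash
python3 -m pendant '[[0,-0.02,0.003,0,0,0,0],[0,-0.04,0.003,0,0,0,0],[0,-0.055,0.003,0,0,0,0],[0,-0.07,0.003,0,0,0,0],[0,-0.085,0.003,0,0,0,0]]' >/dev/null;python3 -c "from h import *;st()";python3 -m pendant '[[0,-0.016,0,0,0,0,0],[0,-0.032,0,0,0,0,0],[0,-0.048,0,0,0,0,0],[0,-0.064,0,0,0,0,0],[0,-0.08,0,0,0,0,0]]' >/dev/null;python3 -c "from h import *;st()";python3 -m pendant '[[0,-0.016,0,0,0,0,0],[0,-0.032,0,0,0,0,0],[0,-0.048,0,0,0,0,0],[0,-0.064,0,0,0,0,0],[0,-0.08,0,0,0,0,0]]' >/dev/null;python3 - <<'E'
from h import *
from cell import env
st()
r=env.get_image("scene");im=r["image"][150:260,230:380];cv2.imwrite("pics/j.png",cv2.resize(im,None,fx=5,fy=5,interpolation=cv2.INTER_CUBIC))
E
```

```text
t 19.75 T [-32.  224.5  35.8] F [-0.3  0.5  0. ] M [-0.01 -0.02  0.01] gap 0.1 q [ 0.18  0.5  -0.14  0.93 -0.01  0.1 ] W [643.9 180.9  35.8] [-3.135e+00  1.000e-03 -3.060e+00]
t 20.1667 T [-32.4 200.8  35.4] F [0.4 0.5 0.3] M [ 0.1  -0.01  0.02] gap 0.1 q [ 0.14  0.5  -0.15  0.93 -0.01  0.06] W [645.5 157.3  35.4] [-3.135e+00  1.000e-03 -3.059e+00]
t 20.5833 T [-32.6 176.7  35.5] F [-0.2 -0.3 -0.4] M [-0.01 -0.    0.07] gap -0.2 q [ 0.11  0.49 -0.16  0.92 -0.01  0.03] W [647.4 133.2  35.5] [-3.135  0.    -3.06 ]
```

View pics/j.png

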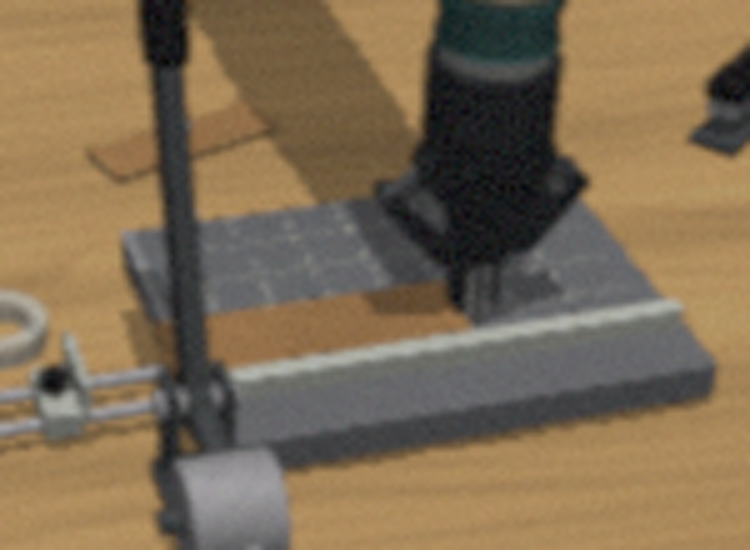

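The board slides along the fence, its front end now past the cutting edge at about (170,335) and its tail at (465,310) against the fingers. Continuing.

```bash
python3 -m pendant '[[0,-0.016,0,0,0,0,0],[0,-0.032,0,0,0,0,0],[0,-0.048,0,0,0,0,0],[0,-0.064,0,0,0,0,0],[0,-0.08,0,0,0,0,0]]' >/dev/null;python3 -c "from h import *;st()";python3 -m pendant '[[0,-0.004,0,0,0,0,0],[0,-0.008,0,0,0,0,0],[0,-0.012,0,0,0,0,0],[0,-0.014,0,0,0,0,0]]' >/dev/null;python3 -c "from h import *;st()"
```

```text
t 21.05 T [-32.6 152.7  35.7] F [ 0.1  0.2 -0.4] M [-0.01  0.04 -0.01] gap 0.0 q [ 0.07  0.49 -0.16  0.92 -0.01 -0.01] W [649.4 109.4  35.7] [-3.135e+00  1.000e-03 -3.059e+00]
t 21.3833 T [-32.6 149.   35.7] F [0.9 0.8 0.6] M [0.04 0.02 0.03] gap 0.1 q [ 0.07  0.49 -0.16  0.92 -0.01 -0.02] W [649.7 105.6  35.7] [-3.135e+00  1.000e-03 -3.060e+00]
```

Now steps of at most 0.6 mm per row while watching the force.

```bash
python3 -m pendant '[[0,-0.002,0,0,0,0,0],[0,-0.004,0,0,0,0,0],[0,-0.006,0,0,0,0,0],[0,-0.008,0,0,0,0,0],[0,-0.01,0,0,0,0,0]]' >/dev/null;python3 -c "from h import *;st()";python3 - <<'E'
from h import *
from cell import env
r=env.get_image("top");im=r["image"][125:175,190:290];cv2.imwrite("pics/k.png",cv2.resize(im,None,fx=8,fy=8,interpolation=cv2.INTER_CUBIC))
E
```

```text
t 21.8 T [-32.7 146.1  35.7] F [ 0.   0.2 -1.1] M [-0.01 -0.01  0.01] gap 0.3 q [ 0.06  0.49 -0.16  0.92 -0.01 -0.02] W [649.9 102.7  35.7] [-3.135e+00  1.000e-03 -3.059e+00]
```

View pics/k.png

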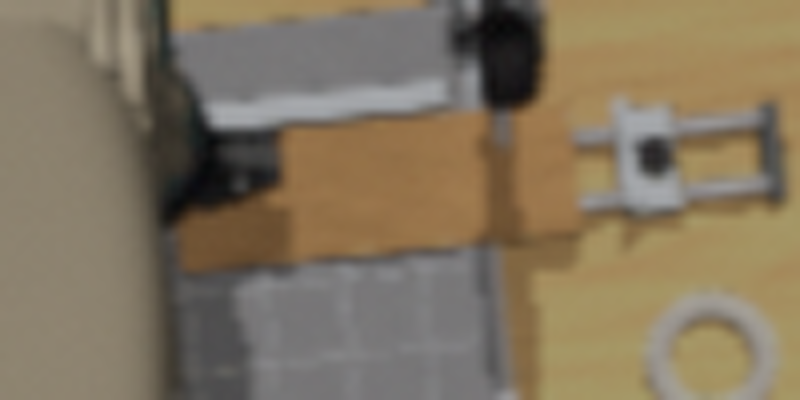

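The board's front end is at (577,170) and the gauge face at (617,150), about 17 mm to go.

```bash
python3 -m pendant '[[0,-0.008,0,0,0,0,0],[0,-0.016,0,0,0,0,0],[0,-0.024,0,0,0,0,0],[0,-0.03,0,0,0,0,0],[0,-0.034,0,0,0,0,0]]' >/dev/null;python3 -c "from h import *;st()";python3 -m pendant '[[0,-0.0015,0,0,0,0,0],[0,-0.003,0,0,0,0,0],[0,-0.0045,0,0,0,0,0],[0,-0.006,0,0,0,0,0]]' >/dev/null;python3 -c "from h import *;st()"
```

```text
t 22.2667 T [-32.6 135.4  35.8] F [-0.4  0.2 -0.5] M [ 0.07  0.03 -0.01] gap 0.3 q [ 0.05  0.48 -0.17  0.92 -0.01 -0.04] W [650.9  92.1  35.8] [-3.135e+00  1.000e-03 -3.060e+00]
t 22.6 T [-32.7 134.   35.8] F [-0.   0.5  0.1] M [ 0.05 -0.01 -0.01] gap -0.0 q [ 0.04  0.48 -0.17  0.92 -0.01 -0.04] W [650.9  90.7  35.8] [-3.135e+00  1.000e-03 -3.059e+00]
```

```bash
python3 -m pendant '[[0,-0.0015,0,0,0,0,0],[0,-0.003,0,0,0,0,0],[0,-0.0045,0,0,0,0,0]]' >/dev/null;python3 -c "from h import *;st()"
```

```text
t 22.85 T [-32.7 132.7  35.8] F [-0.3  1.2  0.1] M [ 0.08  0.03 -0.02] gap -0.3 q [ 0.04  0.48 -0.17  0.92 -0.01 -0.04] W [651.1  89.4  35.8] [-3.135e+00  1.000e-03 -3.059e+00]
```

```bash
python3 -m pendant '[[0,-0.0015,0,0,0,0,0],[0,-0.003,0,0,0,0,0],[0,-0.003,0,0,0,0,0]]' >/dev/null;python3 -c "from h import *;st()"
```

```text
t 23.1 T [-32.7 131.7  35.8] F [-0.  -0.4 -0.9] M [-0.02  0.02  0.03] gap 0.1 q [ 0.04  0.48 -0.17  0.92 -0.01 -0.04] W [651.2  88.4  35.8] [-3.135e+00  1.000e-03 -3.060e+00]
```

```bash
python3 -m pendant '[[0,-0.0015,0,0,0,0,0],[0,-0.003,0,0,0,0,0],[0,-0.003,0,0,0,0,0]]' >/dev/null;python3 -c "from h import *;st()"
```

```text
t 23.35 T [-32.7 130.8  35.8] F [-0.1 -0.1 -0.5] M [0.06 0.02 0.  ] gap -0.4 q [ 0.04  0.48 -0.17  0.92 -0.01 -0.04] W [651.2  87.5  35.8] [-3.135e+00  1.000e-03 -3.060e+00]
```

```bash
python3 -m pendant '[[0,-0.0015,0,0,0,0,0],[0,-0.003,0,0,0,0,0],[0,-0.003,0,0,0,0,0]]' >/dev/null;python3 -c "from h import *;st()"
```

```text
t 23.6 T [-32.7 129.9  35.8] F [-0.4  0.8 -0.4] M [-0.02  0.03  0.05] gap 0.1 q [ 0.04  0.48 -0.17  0.92 -0.01 -0.05] W [651.3  86.6  35.8] [-3.135e+00  1.000e-03 -3.060e+00]
```

```bash
python3 -m pendant '[[0,-0.0015,0,0,0,0,0],[0,-0.003,0,0,0,0,0],[0,-0.003,0,0,0,0,0]]' >/dev/null;python3 -c "from h import *;st()"
```

```text
t 23.85 T [-32.7 129.   35.8] F [-0.4 -0.2  0.5] M [ 0.07 -0.01  0.01] gap 0.1 q [ 0.04  0.48 -0.17  0.92 -0.01 -0.05] W [651.4  85.7  35.8] [-3.135e+00  1.000e-03 -3.060e+00]
```

```bash
python3 -m pendant '[[0,-0.0015,0,0,0,0,0],[0,-0.003,0,0,0,0,0],[0,-0.003,0,0,0,0,0]]' >/dev/null;python3 -c "from h import *;st()"; python3 -m pendant '[[0,-0.0015,0,0,0,0,0],[0,-0.003,0,0,0,0,0],[0,-0.003,0,0,0,0,0]]' >/dev/null;python3 -c "from h import *;st()"
```

```text
t 24.1 T [-32.7 128.1  35.8] F [-0.8 -0.5  0.5] M [ 0.01 -0.02  0.  ] gap 0.1 q [ 0.03  0.48 -0.17  0.92 -0.01 -0.05] W [651.4  84.8  35.8] [-3.135e+00  1.000e-03 -3.060e+00]
t 24.35 T [-32.7 127.6  35.9] F [0.7 1.8 0.4] M [ 0.25 -0.    0.03] gap -0.3 q [ 0.03  0.48 -0.17  0.92 -0.01 -0.05] W [651.5  84.3  35.9] [-3.136e+00  1.000e-03 -3.059e+00]
```

```bash
python3 -m pendant '[[0,-0.0015,0,0,0,0,0],[0,-0.003,0,0,0,0,0],[0,-0.003,0,0,0,0,0]]' >/dev/null;python3 -c "from h import *;st()"
```

```text
t 24.6 T [-32.8 127.4  35.8] F [0.2 4.3 0.6] M [0.96 0.11 0.02] gap -0.1 q [ 0.03  0.48 -0.17  0.92 -0.   -0.05] W [651.4  84.1  35.8] [-3.137  0.    -3.059]
```

It bears on the gauge with about 4 N. I'll back off, lift, and look.

```bash
python3 -m pendant '[[0,0.01,0,0,0,0,0],[0,0.04,0,0,0,0,0],[0,0.06,-0.05,0,0,0,0],[0.1,0.08,-0.18,0,0,0,0.7],[0.23,0.08,-0.2,0,0,0,0.7]]' >/dev/null;python3 -m pendant '[[0.1,-0.05,0,0,0,0,0.7],[0.12,-0.1,0,0,0,0,0.7],[0.12,-0.15,0,0,0,0,0.7],[0.12,-0.15,0,0,0,0,0.7]]' >/dev/null; python3 - <<'E'
from h import *
from cell import env
st();rows([(W([-105,80,80]),rot(0)),(W([-105,80,29]),rot(0))])
r=env.get_image("top");im=r["image"][125:175,190:290];cv2.imwrite("pics/l.png",cv2.resize(im,None,fx=8,fy=8,interpolation=cv2.INTER_CUBIC))
E
```

```text
t 25.35 T [-134.7  104.2   95.3] F [ 1.1  1.  -0.3] M [-0.02 -0.04 -0.01] gap 59.5 q [-0.02  0.26 -0.35  0.95 -0.01 -0.1 ] W [551.8  52.3  95.3] [-3.133e+00  1.000e-03 -3.062e+00]
[-0.0995, -0.0797, 0.0519, -0.0115, 0.0016, -0.0074]
[-0.0993, -0.0782, 0.2219, -0.0115, 0.0016, -0.0074]
```

View pics/l.png

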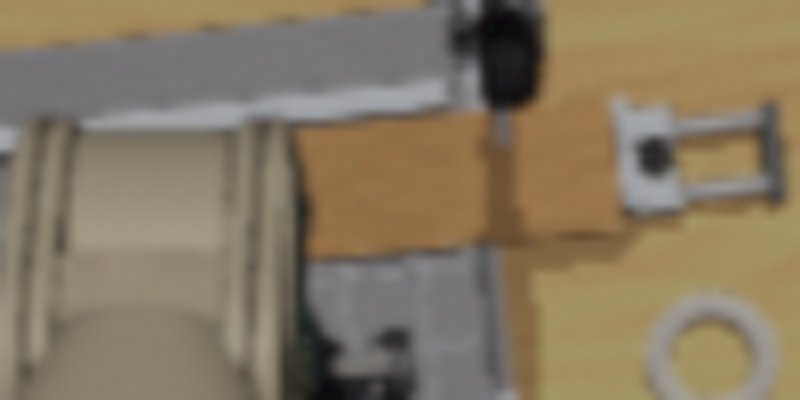

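The board meets the gauge at (617,150), and the gauge has not moved. A light side press will make sure it is flush on the fence.

```bash
python3 -m pendant '[[-0.07,-0.08,0.08,0,0,0,0.7],[-0.08,-0.08,0.16,0,0,-0.007,0.7],[-0.08,-0.08,0.21,0,0,-0.007,0.7],[-0.08,-0.08,0.222,0,0,-0.007,0.7],[-0.08,-0.08,0.222,0,0,-0.007,0.7]]' >/dev/null;python3 -c "from h import *;st()"; python3 -m pendant '[[-0.02,0,0,0,0,0,0.7],[-0.04,0,0,0,0,0,0.7],[-0.06,0,0,0,0,0,0.7],[-0.08,0,0,0,0,0,0.7],[-0.09,0,0,0,0,0,0.7]]' >/dev/null;python3 -c "from h import *;st()"
```

```text
t 25.8167 T [-110.    81.9   27.9] F [-0.   1.   0.3] M [ 0.01  0.   -0.03] gap 60.0 q [-0.05  0.38 -0.36  0.84 -0.01 -0.14] W [578.4  32.1  27.9] [-3.135e+00 -1.000e-03 -3.054e+00]
t 26.2333 T [-81.4  81.6  28.9] F [ 0.8 -0.2 -0.9] M [ 0.01 -0.04 -0.04] gap 59.7 q [-0.05  0.42 -0.29  0.86 -0.01 -0.13] W [606.9  34.3  28.9] [-3.135e+00  2.000e-03 -3.054e+00]
```

```bash
python3 -m pendant '[[-0.006,0,0,0,0,0,0.7],[-0.012,0,0,0,0,0,0.7],[-0.016,0,0,0,0,0,0.7],[-0.02,0,0,0,0,0,0.7],[-0.022,0,0,0,0,0,0.7]]' >/dev/null;python3 -c "from h import *;st()"; python3 -m pendant '[[-0.003,0,0,0,0,0,0.7],[-0.005,0,0,0,0,0,0.7],[-0.005,0,0,0,0,0,0.7]]' >/dev/null;python3 -c "from h import *;st()"
```

```text
t 26.65 T [-76.7  81.5  28.4] F [-0.7 -0.5 -0.3] M [-0.01 -0.02  0.01] gap 59.9 q [-0.05  0.43 -0.28  0.86 -0.01 -0.13] W [611.6  34.7  28.4] [-3.135  0.    -3.054]
t 26.9 T [-75.1  81.6  28.5] F [-0.2  0.3  0.1] M [ 0.02 -0.02  0.05] gap 59.5 q [-0.05  0.43 -0.28  0.86 -0.01 -0.13] W [613.2  34.8  28.5] [-3.135e+00  1.000e-03 -3.054e+00]
```

```bash
python3 -m pendant '[[-0.003,0,0,0,0,0,0.7],[-0.005,0,0,0,0,0,0.7],[-0.005,0,0,0,0,0,0.7]]' >/dev/null;python3 -c "from h import *;st()"; python3 -m pendant '[[-0.002,0,0,0,0,0,0.7],[-0.003,0,0,0,0,0,0.7],[-0.003,0,0,0,0,0,0.7]]' >/dev/null;python3 -c "from h import *;st()"
```

```text
t 27.15 T [-73.6  81.7  28.5] F [-0.7  0.2  0.6] M [0.01 0.03 0.01] gap 60.3 q [-0.05  0.43 -0.27  0.87 -0.01 -0.13] W [614.6  35.1  28.5] [-3.135  0.    -3.054]
t 27.4 T [-72.8  81.6  28.4] F [-1.  -0.7 -0.1] M [-0.02  0.05 -0.02] gap 59.7 q [-0.04  0.43 -0.27  0.87 -0.01 -0.13] W [615.5  35.   28.4] [-3.135  0.    -3.054]
```

```bash
python3 -m pendant '[[-0.002,0,0,0,0,0,0.7],[-0.003,0,0,0,0,0,0.7],[-0.003,0,0,0,0,0,0.7]]' >/dev/null;python3 -c "from h import *;st()"
```

```text
t 27.65 T [-72.7  81.6  28.3] F [-3.4 -1.   2.2] M [-0.07  0.63  0.01] gap 59.9 q [-0.04  0.43 -0.27  0.87 -0.01 -0.13] W [615.5  35.   28.3] [-3.135e+00 -1.000e-03 -3.054e+00]
```

Flush at the same position as before. Now a last gentle re-press at the end, to confirm the gauge contact.

```bash
python3 -m pendant '[[0.02,0,0,0,0,0,0.7],[0.06,0,-0.02,0,0,0,0.7],[0.06,0.1,-0.13,0,0,0,0.2],[0,0.2,-0.16,0,0,0,0],[-0.1,0.22,-0.16,0,0,0,0]]' >/dev/null;python3 -m pendant '[[-0.03,0,0,0,0,0,0],[-0.03,0,0,0,0,0,0],[-0.03,0,0,0,0,0,0]]' >/dev/null; python3 - <<'E'
from h import *
st();rows([(W([-32.7,142,36]),rot(0))])
E
```

```text
t 28.3167 T [-33.8 147.8  75.9] F [-0.3 -0.4  0.2] M [-0.05  0.06 -0.03] gap -0.3 q [ 0.06  0.44 -0.13  0.99 -0.01 -0.02] W [648.6 104.3  75.9] [-3.135e+00 -1.000e-03 -3.054e+00]
[-0.0038, -0.0184, 0.133, -0.0084, -0.0008, 0.0022]
```

```bash
python3 -m pendant '[[-0.003,-0.01,0.08,0,0,0,0],[-0.003,-0.018,0.12,0,0,0,0],[-0.003,-0.018,0.133,0,0,0,0],[-0.003,-0.018,0.133,0,0,0,0]]' >/dev/null;python3 -c "from h import *;st()"; python3 -m pendant '[[0,-0.01,0,0,0,0,0],[0,-0.02,0,0,0,0,0],[0,-0.03,0,0,0,0,0],[0,-0.038,0,0,0,0,0],[0,-0.038,0,0,0,0,0]]' >/dev/null;python3 -c "from h import *;st()"
```

```text
t 28.65 T [-35.5 141.7  33.7] F [ 0.4 -0.  -0.7] M [-0.01  0.03  0.01] gap 0.1 q [ 0.05  0.49 -0.17  0.92 -0.01 -0.03] W [647.5  98.2  33.7] [-3.135 -0.006 -3.055]
t 29.0667 T [-31.4 130.3  37.1] F [-0.1 -0.5  0.5] M [ 0.02  0.02 -0.02] gap -0.4 q [ 0.04  0.48 -0.16  0.92 -0.01 -0.05] W [652.6  87.1  37.1] [-3.135e+00  2.000e-03 -3.055e+00]
```

```bash
python3 -m pendant '[[0,-0.002,0.003,0,0,0,0],[0,-0.004,0.003,0,0,0,0],[0,-0.006,0.003,0,0,0,0],[0,-0.006,0.003,0,0,0,0]]' >/dev/null;python3 -c "from h import *;st()"; python3 -m pendant '[[0,-0.0015,0,0,0,0,0],[0,-0.003,0,0,0,0,0],[0,-0.003,0,0,0,0,0]]' >/dev/null;python3 -c "from h import *;st()"
```

```text
t 29.4 T [-32.1 129.1  35.4] F [-0.4  0.7  0.5] M [ 0.04  0.01 -0.01] gap 0.4 q [ 0.04  0.49 -0.17  0.92 -0.01 -0.05] W [652.   85.9  35.4] [-3.135  0.    -3.054]
t 29.65 T [-32.  128.2  35.4] F [ 0.8  0.7 -0.1] M [ 0.06 -0.   -0.03] gap 0.2 q [ 0.03  0.49 -0.17  0.92 -0.01 -0.05] W [652.1  85.   35.4] [-3.135e+00  1.000e-03 -3.054e+00]
```

```bash
python3 -m pendant '[[0,-0.0012,0,0,0,0,0],[0,-0.0024,0,0,0,0,0],[0,-0.0024,0,0,0,0,0]]' >/dev/null;python3 -c "from h import *;st()"
```

```text
t 29.9 T [-32.  127.5  35.4] F [0.1 0.1 0.1] M [ 0.05 -0.02 -0.04] gap 0.2 q [ 0.03  0.49 -0.17  0.92 -0.01 -0.05] W [652.2  84.3  35.4] [-3.135e+00  1.000e-03 -3.054e+00]
```

```bash
python3 -m pendant '[[0,-0.001,0,0,0,0,0],[0,-0.002,0,0,0,0,0],[0,-0.002,0,0,0,0,0]]' >/dev/null;python3 -c "from h import *;st()"
```

```text
t 30.15 T [-32.  127.4  35.4] F [-0.1  1.8 -0.6] M [ 0.37  0.03 -0.06] gap -0.2 q [ 0.03  0.49 -0.17  0.92 -0.01 -0.06] W [652.1  84.1  35.4] [-3.136e+00  1.000e-03 -3.054e+00]
```

```bash
python3 -m pendant '[[0,-0.001,0,0,0,0,0],[0,-0.002,0,0,0,0,0],[0,-0.002,0,0,0,0,0]]' >/dev/null;python3 -c "from h import *;st()"
```

```text
t 30.4 T [-32.1 127.3  35.4] F [-0.6  4.5 -0.1] M [1.05 0.13 0.02] gap 0.2 q [ 0.03  0.49 -0.17  0.92 -0.   -0.06] W [652.1  84.   35.4] [-3.137  0.    -3.053]
```

Same contact position with about 4.5 N, so the gauge has not shifted. Backing away clear and taking a last look.

```bash
python3 -m pendant '[[0,0.01,0,0,0,0,0],[0,0.05,0,0,0,0,0],[0,0.08,-0.06,0,0,0,0],[0,0.14,-0.18,0,0,0,0],[0,0.2,-0.3,0,0,0,0]]' >/dev/null;python3 -m pendant '[[0.1,0.1,-0.1,0,0,0,0],[0.2,0.2,-0.15,0,0,0,0],[0.35,0.3,-0.15,0,0,0,0],[0.45,0.4,-0.15,0,0,0,0],[0.5,0.5,-0.15,0,0,0,0]]' >/dev/null; python3 - <<'E'
from h import *
from cell import env
st()
a=env.get_image("top")["image"][95:210,160:310]
b=env.get_image("scene")["image"][95:260,180:380]
o=np.hstack([cv2.resize(a,(400,307),interpolation=cv2.INTER_CUBIC),cv2.resize(b,(372,307),interpolation=cv2.INTER_CUBIC)])
cv2.imwrite("pics/m.png",o)
E
```

```text
t 31.2333 T [-175.   324.2  169.8] F [-0.3  0.8  0.6] M [ 0.04  0.02 -0.02] gap -0.1 q [ 0.39  0.21 -0.25  1.11 -0.01  0.3 ] W [492.9 268.  169.8] [-3.134e+00  2.000e-03 -3.055e+00]
```

```bash
python3 - <<'E'
from h import *;import pickle
from cell import env
a=pickle.load(open("im0.pkl","rb"))["top"]["image"];b=env.get_image("top")["image"]
# gauge + rods (columns 266-290 from plate onwards), grey template match
t=cv2.cvtColor(a,6)[135:155,267:290];g=cv2.cvtColor(b,6)[130:160,260:297]
m=cv2.matchTemplate(g,t,cv2.TM_CCOEFF_NORMED);print("gauge shift px",np.array(cv2.minMaxLoc(m)[3])-[7,5],m.max())
br=((b[...,2].astype(int)-b[...,0]>60))[:, :]
print("still",np.abs(env.get_image("top")["image"].astype(int)-b).max())
st();env.close_job()
E
```

```text
gauge shift px [0 0] 0.9941775
still 68
t 31.4333 T [-173.4  324.8  169.2] F [0.7 0.6 0.7] M [ 0.04 -0.04 -0.03] gap -0.1 q [ 0.39  0.21 -0.25  1.11 -0.01  0.3 ] W [494.4 268.7 169.2] [-3.134e+00  2.000e-03 -3.051e+00]
the job is handed in; nothing more can be done
```

The trimmer is set up for the cut and the job is handed in, at about 31 s of the 72 s allowed.

- **Blade arm:** I held the grip past the balance point and onto the stop pad, which I felt at about 1.25 rad. The highest push I read there was about 5 N. I then eased off to about 1.6 N and let go, and the arm stood open in every later picture.
- **Board:** I pressed it flush on the fence with 3 to 5 N and slid it to the gauge. I then pressed both sides once more, and the contacts came at the same readings: 3.4 N at the fence and 4.5 N at the gauge.
- **Gauge:** Matching the gauge in the first and last top pictures showed no shift.

**Checks that fell short:**
- The 12-picture limit stopped me viewing the final picture. The last view of board and gauge was before the second presses.
- A crude check that two successive last pictures were identical showed differences of up to 68 grey levels. I did not look into whether this was image noise or the robot still settling.
- While I backed away from the grip, joint 4 read 2.15, which is exactly its limit.
- The sideways load along the bar reached about 11 N at the grip during the lift, and I corrected it.

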